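# Set up the pipe marking fixture and punch the specimens

## Task

Set up the marking fixture: lay every black pipe specimen from the white tray into a blue V cradle of its own, and tap the stiff yellow slide along its rail until its black line stands level with the red mark, without running past it. Then take the aluminium template frame from its rack and hang it over the pipes with both holes on the fixture's two pins, flush on the shoulders, press its red punch fully down to its stop and let it spring back, and after that the blue one. At last hang the frame back flush on both pegs of its rack, leave the pipes in their cradles and the slide at its mark, and do not knock over or push away the small jar of black granulate behind the fixture.

Things in the scene. Friction and masses are not known exactly. Their poses are not given: they have to be found in the camera images.
- pipe_1_mid (a point): centre of black plastic pipe specimen 1 (on its axis, midway along), 45 mm across and 209 mm long, 0.1 kg; y runs along the pipe, x and z turn if it rolls; may be absent. At the start lies in the white tray to the right of the fixture, along the fixture's x within about 15 degrees
- pipe_2_mid (a point): centre of black plastic pipe specimen 2 (on its axis, midway along), 43 mm across and 191 mm long, 0.1 kg; y runs along the pipe, x and z turn if it rolls; may be absent. At the start lies in the white tray to the right of the fixture, along the fixture's x within about 15 degrees
- pipe_3_mid (a point): centre of black plastic pipe specimen 3 (on its axis, midway along), 41 mm across and 206 mm long, 0.1 kg; y runs along the pipe, x and z turn if it rolls; may be absent. At the start lies in the white tray to the right of the fixture, along the fixture's x within about 15 degrees
- tray: white plastic tray for the specimens, fixed, 300 (x) x 310 (y) mm outside, walls 5 mm thick and 18 mm high, floor 5 mm thick; origin under its centre at bench level
- fixture: marking fixture, fixed to the bench: aluminium base plate 285 x 310 x 12 mm with three blue V cradles for pipes lying along its x, two steel pins and a slide rail along its front (-x) edge. Origin at bench level under the middle cradle's centre; base from x = -170 to +115 mm, y = +-155 mm; x points away from the robot, y left, z up (at small yaw)
- cradle_left (a point): left cradle: where a pipe's axis lies at the cradle's middle, 48 mm above the bench (give or take 3 mm by pipe size), at y = 70 mm in the fixture frame; pipe lies along x. The cradle is a pair of blue V saddles 22 mm thick at x = +-60 mm, 60 mm wide, their arms up to about 43 mm above the bench; between the saddles there is free room for fingers down to the base plate's top at 12 mm. A pipe counts as in when its centre is within 30 mm along x
- cradle_middle (a point): middle cradle: where a pipe's axis lies at the cradle's middle, 48 mm above the bench (give or take 3 mm by pipe size), at y = 0 mm in the fixture frame; pipe lies along x. The cradle is a pair of blue V saddles 22 mm thick at x = +-60 mm, 60 mm wide, their arms up to about 43 mm above the bench; between the saddles there is free room for fingers down to the base plate's top at 12 mm. A pipe counts as in when its centre is within 30 mm along x
- cradle_right (a point): right cradle: where a pipe's axis lies at the cradle's middle, 48 mm above the bench (give or take 3 mm by pipe size), at y = -70 mm in the fixture frame; pipe lies along x. The cradle is a pair of blue V saddles 22 mm thick at x = +-60 mm, 60 mm wide, their arms up to about 43 mm above the bench; between the saddles there is free room for fingers down to the base plate's top at 12 mm. A pipe counts as in when its centre is within 30 mm along x
- pin_left (a point): left steel pin (y = 125 mm in the fixture frame): centre of the shoulder (26 mm across, 84 mm above the bench) that the frame rests on; the pin, 12 mm across, rises 36 mm above it, the top 14 mm tapered to 4 mm
- pin_right (a point): right steel pin (y = -125 mm in the fixture frame): centre of the shoulder (26 mm across, 84 mm above the bench) that the frame rests on; the pin, 12 mm across, rises 36 mm above it, the top 14 mm tapered to 4 mm
- slide (a joint): travel of the yellow slide along the fixture's +y (left), m, 0 at the right end, up to 0.19; starts 0 to 0.03, always right of the mark. Stiff: takes about 5 N to move and stays where it is left
- slide_line (a point): black line on the top centre of the yellow slide block (20 mm along x, 26 mm along y, from 21 mm to 68 mm above the bench), at x = -140 mm in the fixture frame, 68 mm above the bench; push the block on its right (-y) face
- mark: red mark on a small white clip, 12 x 12 x 12 mm, on the base's front edge at x = -164 mm in the fixture frame, its foot 12 mm above the bench; only a marker, it does not block anything. Axes as the fixture's; the slide is set when its line has the same y as the mark, in this frame
- peg_a (a point): one peg of the template's storage rack (a grey plate 84 x 330 x 8 mm, fixed to the bench left of the fixture, its long side pointing roughly away from the robot): centre of the peg's shoulder (26 mm across, 30 mm above the bench); the peg, 12 mm across, rises 36 mm above it, the top 14 mm tapered to 4 mm; 250 mm from the other peg
- peg_b (a point): other peg of the template's storage rack (a grey plate 84 x 330 x 8 mm, fixed to the bench left of the fixture, its long side pointing roughly away from the robot): centre of the peg's shoulder (26 mm across, 30 mm above the bench); the peg, 12 mm across, rises 36 mm above it, the top 14 mm tapered to 4 mm; 250 mm from the other peg
- template: aluminium template frame, 64 mm (x) x 300 mm (y) x 10 mm, 0.4 kg, z up, origin at the middle of its underside; at the start and at the end it hangs level on the two pegs of its storage rack, left of the fixture. Grip: black block on its centre, 18 mm (x) x 60 mm (y), from 10 to 51 mm above the underside. A spring punch each side of the grip. Either end may go on either pin or peg
- hole_red (a point): centre of the hole, 16 mm across and right through, at the red punch's end of the frame (y = +125 mm in the frame's axes), on the underside
- hole_blue (a point): the same at the blue punch's end (y = -125 mm)
- punch_red (a joint): how far the red punch is pressed down, m: 0 up, 0.010 at its stop; spring 2.4 N at the start to 8.4 N at the stop, springs back
- punch_blue (a joint): the same for the blue punch
- punch_red_top (a point): centre of the top of the red punch head (30 mm across), at y = +72 mm in the frame, 46 mm above its underside when up
- punch_blue_top (a point): the same for the blue punch, at y = -72 mm
- jar_black: bystander: small jar of black granulate with a white cap, 50 x 49 x 78 mm, behind the fixture; origin under its centre

How it is judged:
By the outcome, as a careful person would: the job done as asked, in the order asked, and still so for the second after the job is handed in, with the robot touching nothing.
Of pipe_specimen_1, pipe_specimen_2, pipe_specimen_3 only 2 to 3 are there at a start; the rules pass over those that are not, and their reading is None.
At some moment in a run one of pipe_specimen_1, pipe_specimen_2, pipe_specimen_3 may be knocked a few centimetres aside while the robot is not near it.
Once in a run the grip may slacken for a moment while it holds something.
It also fails if it takes over 200 s, if anything falls off the work surface, if the arm or the gripper's body presses on something with over 40 N, if the wrist force passes 120 N, or if a joint passes its speed limit or range.

## Robot

A 6-joint arm with a two-finger parallel gripper is mounted at the origin on a cart in front of the work surface, level with it; the furniture and walls round the work are solid. World frame = base frame: x ahead of the robot, y to its left, z up, the work surface at z = 0. Lengths are in m, angles in rad, forces in N, time in s.
With the tool pointing down it reaches from about 0.325 to 0.9 m from the base axis. Payload 6.1 kg.
Tool frame: the origin (TCP) lies midway between the tips of the shut fingers; the grasp point (between the pads) lies r.grip_depth behind it (r.grip_depth is the distance from the TCP to the grasp point, in m); x points along the fingers, z is the direction in which the jaws open and shut, and the axes are right-handed (so a half turn about x gives the same grasp; the last joint's range is limited). The gripper opens to 85 mm and grips with 20 to 120 N. Pads are 22 mm wide; open, the fingers measure 114 mm over their backs; the gripper's body (76 mm by 85 mm) begins 54 mm behind the grasp point. The pads swing forward as they close: fully open they stand 13 mm farther back than shut.
Start: joints at [1.113, 0.22, 1.526, -0, 1.395, -0.126], TCP at [0.204, 0.591, 0.2] pointing down, gripper open.
Joint ranges: [-2.98, 2.98], [-0.91, 2.08], [0.09, 2.57], [-1.24, 4.39], [0.2, 2.65], [-2.68, 2.68]. Speed limits (rad/s): [2.57, 2.57, 3.01, 3.14, 3.14, 3.14].

## Interface

Orientations are given as a unit quaternion [w, x, y, z].
In Python, from bench import status, vision, ticket, r gives the robot as it stands. The module is installed in compiled form; this text tells all that it offers.
- The arm moves only by the tool carry_out, never from a script. Its argument "moves" is a list of rows, each a list of 5 numbers: the shift along the world's x, y, z in m, then the turn about the world's z in rad, then the finger opening in m, from 0 to 0.0854. In form: [[dx, dy, dz, spin, fingers], ...]. A call has 1 to 10 rows; each row is the pose to reach, as a shift and turn from the pose commanded when the call began; what a row does not reach only later rows make up. A row lasts 1/8 s, in which the tool goes at most 62.5 mm and 10.7 degrees, less where a joint would pass 70% of its speed; a pose out of reach is approached as far as the arm can. A call with a gripper value outside its range is refused whole. The fingers move at their own pace and stop on an object; "force" is the grip in N (left out, the last holds). Time passes only in rows, so rows that repeat a pose let the fingers close. It gives the time, the measured TCP pose, the force and the opening at its end, in the units of the state.
- status.get_state(): the state, without advancing time (a new reading comes with each control period).
- vision.capture(name): name is "scene" or "side" or "wrist"; returns a dict with "frame" (400x640x3 uint8, blue, green, red), "z_map" (400x640 float32, m along the optical axis (not along the pixel's ray), 0 where there is no reading), "fx", "fy", "cx", "cy" (pixels), "cam_to_world" (4x4, takes a point from camera to world coordinates). Camera axes: x right, y down, z forward; pixel columns grow to the right and rows downward; lengths in m; the calibration is good to about 2 mm. A picture is of the moment at which its call begins.
- ticket.job_done(): hands the job in, once; it reports no verdict.
The state is a dict: "clock": time; "joint_positions": joint angles; "joint_vel": joint speeds; "joint_efforts": joint torques, N m; "tool_pos": TCP position; "tcp_rot": TCP orientation; "contact_force": force on the tool from outside, world axes, zero at the start; "torque": the same for the moment, N m; "width": finger opening in m.
Only numpy, scipy, OpenCV 4.12 (cv2) and the standard library are available. Lean on these libraries where they do the work, as an engineer would, in place of code of your own. Each camera call takes 0.05 s, during which the arm holds its last target.

## Working session

There is one attempt and no reset: what is moved stays moved. The work goes in short steps, Python scripts to look and compute and a tool call to move; the robot and the scene stay as the last step left them, time stands still between calls to the robot, and variables do not carry over. Pictures are saved under pics/ and viewed, and the job is handed in when it is done.

Besides the shell and the picture viewer there is one more tool, called after "Emit:" as name(argument=value, ...) on one line, values as JSON. carry_out: Moves the arm, as the interface text tells. Its arguments: {"type":"object","properties":{"moves":{"type":"array"},"force":{"type":"number"}},"required":["moves"]}

```bash
mkdir -p pics; cat > h.py <<'E'
import numpy as np, cv2
from bench import status, vision, ticket, r
def cap(name, fn=None):
    c=vision.capture(name)
    if fn: cv2.imwrite('pics/'+fn,c['frame'])
    np.savez('last_'+name+'.npz',**{k:np.array(v) for k,v in c.items()})
    return c
def load(name): return dict(np.load('last_'+name+'.npz'))
def P(c,u,v,z=None):
    z=float(c['z_map'][int(v),int(u)]) if z is None else z
    p=np.array([(u-c['cx'])/c['fx']*z,(v-c['cy'])/c['fy']*z,z,1])
    return (c['cam_to_world']@p)[:3]
def W(c):
    # world map
    v,u=np.mgrid[0:400,0:640]; z=c['z_map']
    p=np.stack([(u-c['cx'])/c['fx']*z,(v-c['cy'])/c['fy']*z,z,np.ones_like(z)],-1)
    w=(p@c['cam_to_world'].T)[...,:3]; w[z==0]=np.nan
    return w
def plane(c,u,v,h):
    # intersect pixel ray with world z=h
    R=c['cam_to_world'][:3,:3];t=c['cam_to_world'][:3,3]
    d=R@np.array([(u-c['cx'])/c['fx'],(v-c['cy'])/c['fy'],1]);return t+d*(h-t[2])/d[2]
def proj(c,p):
    q=np.linalg.inv(c['cam_to_world'])@np.append(p,1);return c['fx']*q[0]/q[2]+c['cx'],c['fy']*q[1]/q[2]+c['cy'],q[2]
E
python3 - <<'E'
from h import *
np.set_printoptions(precision=4,suppress=True)
for n in ['scene','side','wrist']:
    c=cap(n,n+'0.png'); print(n,c['fx'],c['fy'],c['cx'],c['cy']);print(c['cam_to_world'])
print(status.get_state(), r.grip_depth)
E
```

```text
scene 468.37707497028987 468.37707497028987 321.419444844753 205.28294592401525
[[ 0.8517 -0.3641  0.3768  0.0089]
 [-0.524  -0.5884  0.6159 -0.9417]
 [-0.0025 -0.722  -0.6919  1.107 ]
 [ 0.      0.      0.      1.    ]]
side 506.8059485455529 506.8059485455529 311.5519100050242 199.49152883444762
[[ 0.9993  0.0048  0.037   0.5013]
 [-0.0316 -0.419   0.9074 -1.6367]
 [ 0.0199 -0.908  -0.4185  0.8177]
 [ 0.      0.      0.      1.    ]]
wrist 338.94641023864426 338.94641023864426 320.894578169557 198.51211884785585
[[ 0.3253  0.9101  0.2567  0.139 ]
 [ 0.9456 -0.3125 -0.0903  0.613 ]
 [-0.002   0.2721 -0.9623  0.3733]
 [ 0.      0.      0.      1.    ]]
{'clock': 0.15, 'joint_positions': array([ 1.1129,  0.2211,  1.5273, -0.    ,  1.3947, -0.1261]), 'joint_vel': array([-0.0002, -0.0021, -0.0048, -0.0015, -0.001 ,  0.0002]), 'joint_efforts': array([  0.001 , -49.748 , -38.9907,  -0.0003,   0.0071,   0.0001]), 'tool_pos': array([0.2033, 0.5904, 0.1991]), 'tcp_rot': array([ 0.5752, -0.4108,  0.5762,  0.4103]), 'contact_force': array([-0.0404,  0.3762, -0.3739]), 'torque': array([-0.0232, -0.0167,  0.0165]), 'width': 0.08519770342198717} 0.0187
```

View pics/scene0.png

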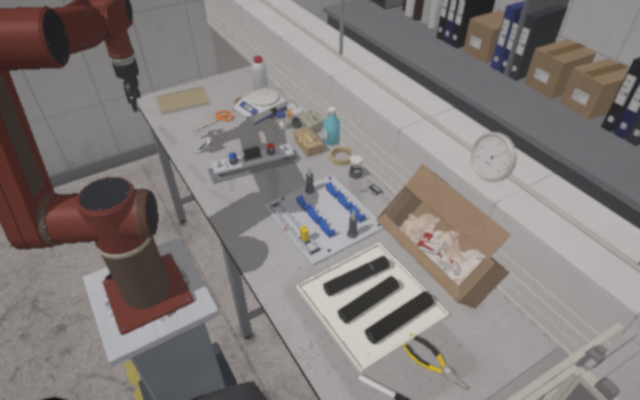

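View pics/side0.png

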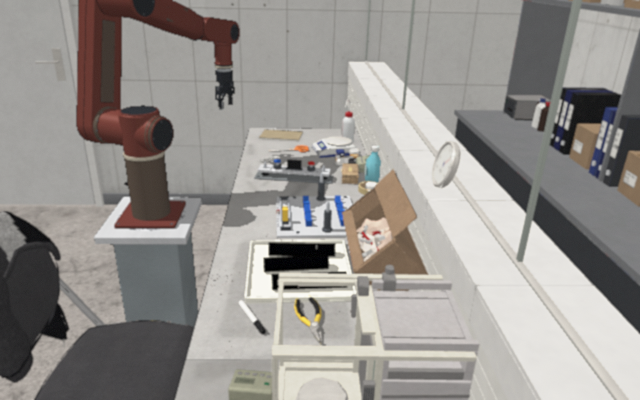

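View pics/wrist0.png

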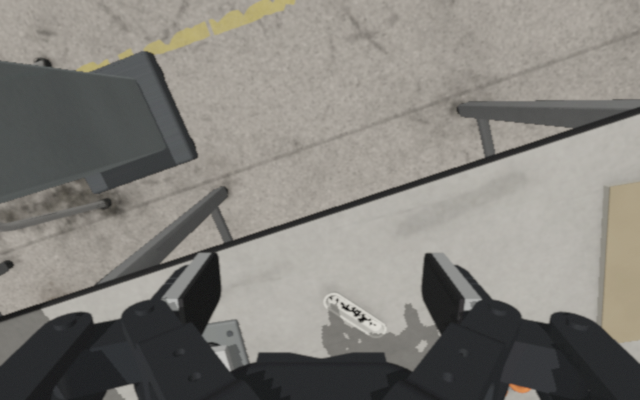

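```bash
python3 - <<'E'
from h import *
c=load('scene');f=c['frame']
def crop(u0,v0,w,h,s,fn): cv2.imwrite('pics/'+fn,cv2.resize(f[v0:v0+h,u0:u0+w],None,fx=s,fy=s,interpolation=cv2.INTER_CUBIC))
crop(255,160,140,105,5.7,'a1.png'); crop(200,120,120,75,6,'a2.png'); crop(290,240,170,125,4.7,'a3.png')
E
```

```text
(no output)
```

View pics/a1.png

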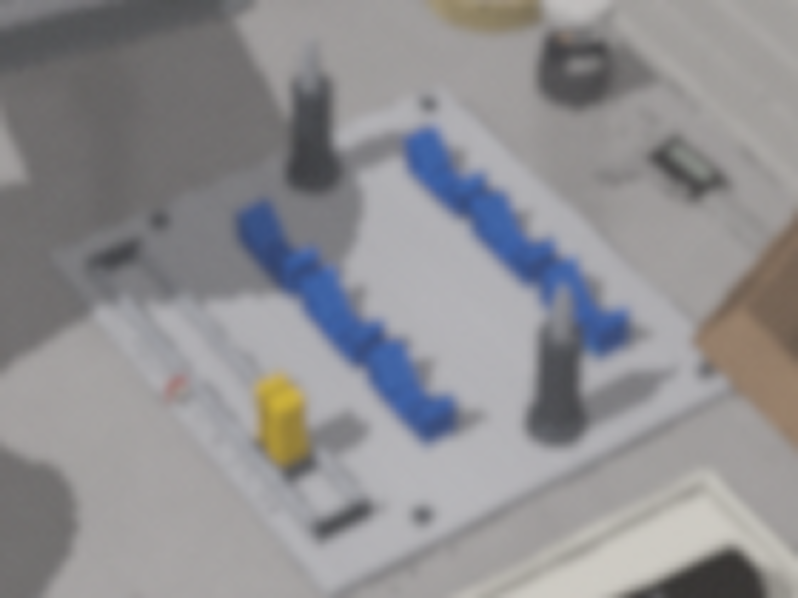

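View pics/a2.png

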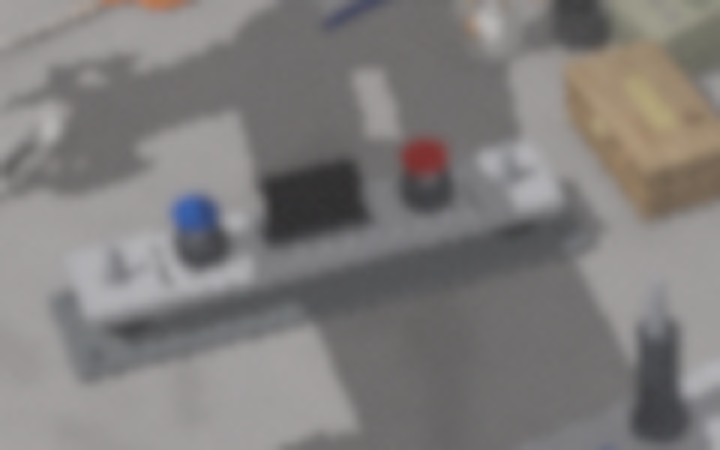

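View pics/a3.png

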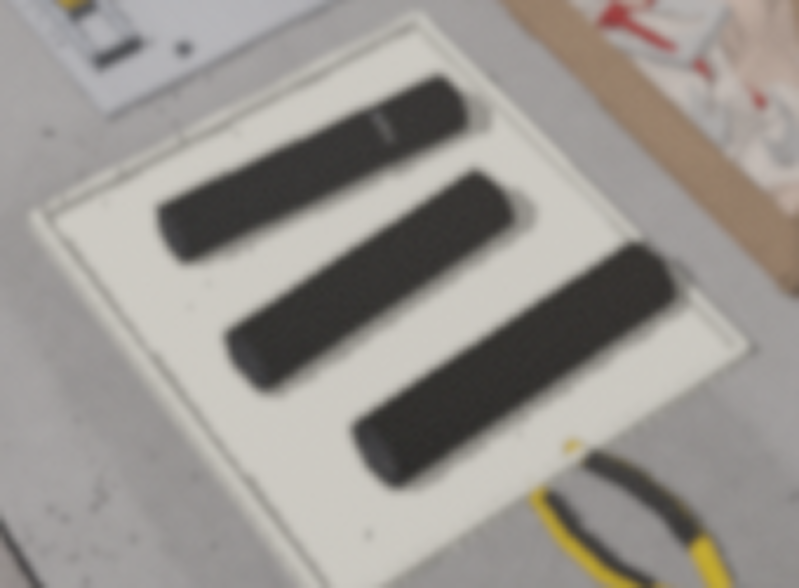

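```bash
python3 - <<'E'
from h import *
np.set_printoptions(precision=4,suppress=True)
c=load('scene');f=c['frame'];w=W(c)
def q(a,b,h): return plane(c,255+a/5.7,160+b/5.7,h)
cs={'left(front-left)':(55,255),'frontright':(332,592),'backright':(735,385),'backleft':(440,92)}
for k,(a,b) in cs.items(): print(k,q(a,b,.012))
print('pinL tip',q(311,45,.120),'pinR tip',q(562,288,.12),'shoulders?',q(313,88,.084),q(562,335,.084))
print('mark',q(176,387,.024))
print('slide top',q(278,388,.068))
print('jar', P(c,255+575/5.7,160+5/5.7))
# rack / template
def q2(a,b,h): return plane(c,200+a/6,120+b/6,h)
print('red top',q2(425,155,.030+.046),'blue',q2(194,210,.076),'pegtips',q2(517,160,.066),q2(119,262,.066))
# depth points check
for (a,b) in [(425,155),(194,210),(313,165),(500,190)]: print(P(c,200+a/6,120+b/6))
# pipes: black px with height
g=f.max(2); z=w[...,2]
m=(g<80)&(z>.015)&(z<.08)
m[:240]=0; m[:, :290]=0; m[:,460:]=0
n,l,s,ce=cv2.connectedComponentsWithStats(m.astype(np.uint8))
for i in range(1,n):
    if s[i,4]<150: continue
    p=w[l==i]; xy=p[:,:2]; mu=xy.mean(0); ev,V=np.linalg.eigh(np.cov((xy-mu).T)); d=V[:,1]; d=d*np.sign(d[0])
    t=(xy-mu)@d; print(s[i],mu,'z',np.percentile(p[:,2],[5,50,95]),'dir',np.degrees(np.arctan2(d[1],d[0])),'t',t.min(),t.max(),np.percentile(t,[1,99]))
    hi=p[p[:,2]>np.percentile(p[:,2],80)]; print('  ridge mean',hi.mean(0))
E
```

```text
left(front-left) [0.4432 0.1364 0.012 ]
frontright [ 0.4519 -0.1697  0.012 ]
backright [ 0.7221 -0.161   0.012 ]
backleft [0.7181 0.1422 0.012 ]
pinL tip [0.607  0.1106 0.12  ] pinR tip [ 0.6168 -0.1335  0.12  ] shoulders? [0.6094 0.1137 0.084 ] [ 0.6186 -0.1338  0.084 ]
mark [ 0.448  -0.0067  0.024 ]
slide top [ 0.4763 -0.0741  0.068 ]
jar [0.795  0.1083 0.0727]
red top [0.5777 0.3422 0.076 ] blue [0.4353 0.3661 0.076 ] pegtips [0.6291 0.3202 0.066 ] [0.3814 0.3559 0.066 ]
[0.5793 0.3458 0.0731]
[0.4366 0.3701 0.0728]
[0.5517 0.464  0.0014]
[0.6215 0.3316 0.0386]
[325 257  64  38 782] [ 0.5242 -0.2894] z [0.0275 0.0416 0.0474] dir -2.0146218910550022 t -0.09590223147754279 0.1075348351850838 [-0.0951  0.1028]
  ridge mean [ 0.5208 -0.282   0.0468]
[339 277  60  45 867] [ 0.5067 -0.3742] z [0.0302 0.044  0.0496] dir 4.926414249409436 t -0.08947702669576318 0.09963294883106294 [-0.0877  0.0956]
  ridge mean [ 0.508  -0.3682  0.0488]
[ 366  292   67   51 1080] [ 0.5422 -0.4635] z [0.0327 0.0464 0.0515] dir 3.066832838259622 t -0.0980175836649577 0.10932615216200794 [-0.0959  0.1067]
  ridge mean [ 0.5531 -0.4571  0.0508]
```

Emit:
carry_out(moves=[[0.05,-0.02,0.03,0.1,0.085],[0.1,-0.06,0.06,0.2,0.085],[0.15,-0.1,0.09,0.33,0.085],[0.19,-0.14,0.12,0.33,0.085],[0.23,-0.18,0.15,0.33,0.085],[0.27,-0.22,0.15,0.33,0.085],[0.27,-0.22,0.15,0.33,0.085],[0.27,-0.22,0.15,0.33,0.085]])

```text
clock: 1.15
tool_pos: [0.4738, 0.3704, 0.3494]
tcp_rot: [0.501, -0.499, 0.501, 0.499]
contact_force: [-0.1, 0.8, -0.8]
width: 0.0851
```

```bash
python3 - <<'E'
from h import *
np.set_printoptions(precision=4,suppress=True)
c=cap('wrist','w1.png'); print(c['cam_to_world']);print(status.get_state())
E
```

```text
[[ 0.003   0.9625  0.2711  0.4058]
 [ 1.     -0.0028 -0.0012  0.3706]
 [-0.0004  0.2711 -0.9625  0.5238]
 [ 0.      0.      0.      1.    ]]
{'clock': 1.2, 'joint_positions': array([ 0.5339,  0.1129,  1.3727,  0.0007,  1.6573, -1.0349]), 'joint_vel': array([ 0.0277, -0.0015,  0.0027, -0.0018,  0.0004,  0.0005]), 'joint_efforts': array([ -1.3089, -46.1257, -40.8166,  -0.1335,  -0.0178,  -0.0368]), 'tool_pos': array([0.473 , 0.3712, 0.3492]), 'tcp_rot': array([ 0.5001, -0.4991,  0.5009,  0.4999]), 'contact_force': array([-0.3715, -0.1143, -0.3272]), 'torque': array([ 0.0161, -0.0142, -0.0406]), 'width': 0.08474239544935917}
```

View pics/w1.png

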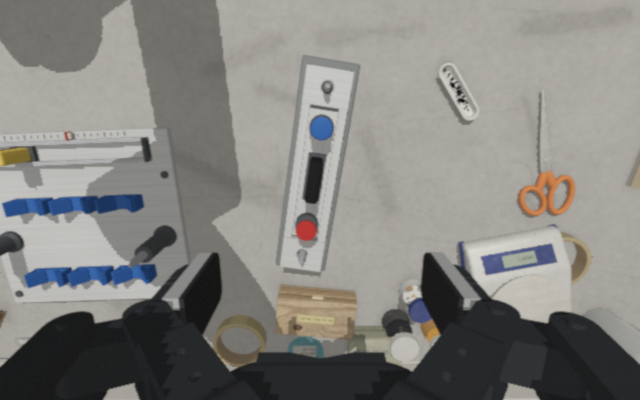

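```bash
python3 - <<'E'
from h import *
c=load('wrist');f=c['frame']
cv2.imwrite('pics/b1.png',cv2.resize(f[45:285,255:385],None,fx=2.5,fy=2.5,interpolation=cv2.INTER_CUBIC).transpose(1,0,2)[::-1])
cv2.imwrite('pics/b2.png',cv2.resize(f[110:310,0:200],None,fx=3,fy=3,interpolation=cv2.INTER_CUBIC))
E
```

```text
(no output)
```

View pics/b1.png

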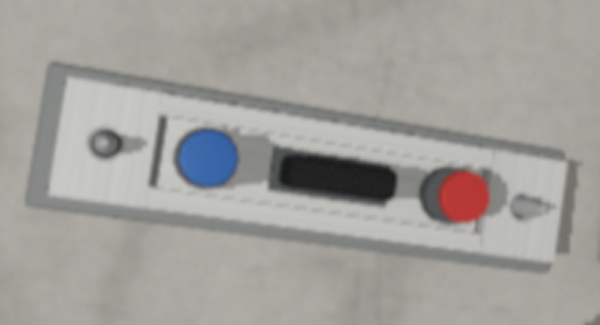

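Emit:
carry_out(moves=[[0.03,-0.05,0,0,0.085],[0.05,-0.1,0,0,0.085],[0.07,-0.16,0,0,0.085],[0.07,-0.21,0,0,0.085],[0.07,-0.27,0,0,0.085],[0.07,-0.32,0,0,0.085],[0.07,-0.37,0,0,0.085],[0.07,-0.37,0,0,0.085],[0.07,-0.37,0,0,0.085]])

```text
clock: 2.33
tool_pos: [0.5434, 0.0026, 0.3496]
tcp_rot: [0.5, -0.5, 0.5, 0.5]
contact_force: [-0.5, 0.1, -0.4]
width: 0.0849
```

```bash
cp last_wrist.npz w1.npz; python3 - <<'E'
from h import *
c=cap('wrist','w2.png');print(status.get_state()['tool_pos'])
E
cp last_wrist.npz w2.npz
```

```text
[0.54343907 0.00285749 0.34975081]
```

View pics/w2.png

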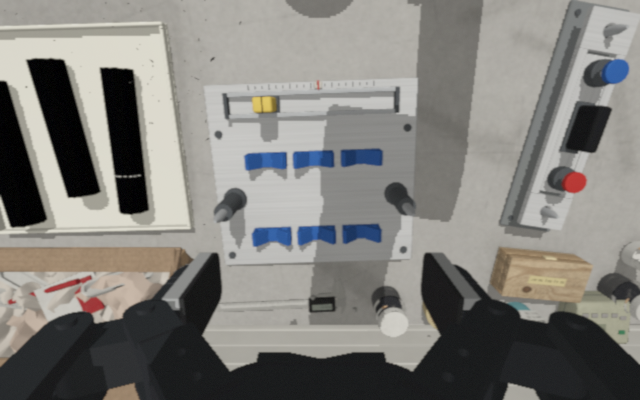

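```bash
python3 - <<'E'
from h import *
c=load('wrist');f=c['frame']
cv2.imwrite('pics/b3.png',cv2.resize(f[70:275,195:430],None,fx=3.4,fy=2.9*1.0,interpolation=cv2.INTER_CUBIC))
cv2.imwrite('pics/b4.png',cv2.resize(f[70:130,195:430],None,fx=3.4,fy=6,interpolation=cv2.INTER_CUBIC))
E
```

```text
(no output)
```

View pics/b3.png

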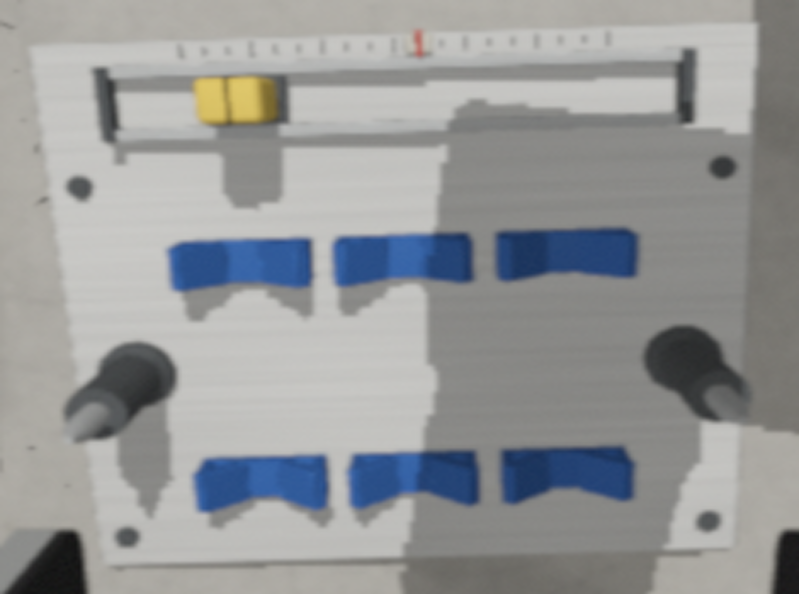

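View pics/b4.png

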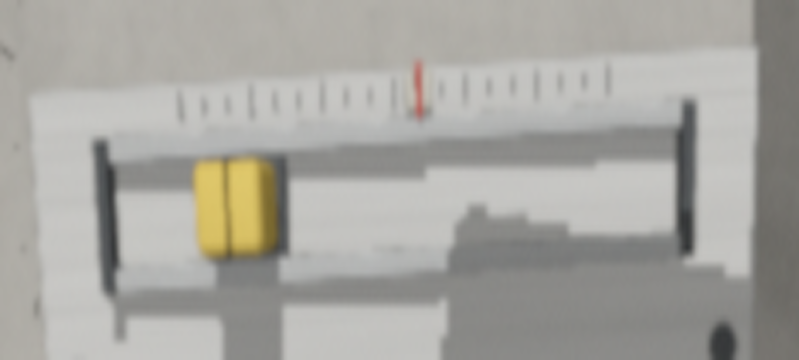

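```bash
python3 - <<'E'
from h import *
from scipy.optimize import least_squares
np.set_printoptions(precision=4,suppress=True)
c=dict(np.load('w2.npz'))
q=lambda a,b,h:plane(c,195+a/3.4,70+b/2.9,h)
co=[(30,45,-.17,.155*-1),(757,24,-.17,.155),(735,548,.115,.155),(106,566,.115,-.155)]
A=[];B=[]
for a,b,x,y in co: A.append((x,y));B.append(q(a,b,.012)[:2]); print(B[-1])
A=np.array(A);B=np.array(B)
def T(p,a): cc,s=np.cos(p[2]),np.sin(p[2]); return a@np.array([[cc,s],[-s,cc]])+p[:2]
s=least_squares(lambda p:(T(p,A)-B).ravel(),[.6,0,0]); print('fixture',s.x,np.degrees(s.x[2]),s.fun)
pl,pr=q(742,412,.12),q(75,436,.12); print('pins tips',pl,pr,np.linalg.norm(pl-pr), 'mid',(pl+pr)/2,'yaw',np.degrees(np.arctan2(-(pl-pr)[0],(pl-pr)[1])))
print('pred pins x=0', T(s.x,np.array([[0,.125],[0,-.125]])))
def inv(p,w): cc,ss=np.cos(p[2]),np.sin(p[2]); return (w[:2]-p[:2])@np.array([[cc,-ss],[ss,cc]])
print('mark',inv(s.x,q(419,44,.024)),q(419,44,.024)); 
ln=plane(c,195+228/3.4,70+208/6,.068); print('line',inv(s.x,ln),ln)
print('pins in fix',inv(s.x,pl),inv(s.x,pr))
w=W(c); f=c['frame']
c1=dict(np.load('w1.npz'))
# template in w1 crop b1: rotated: orig u=255+(325-Y... ) 
# b1 = resized.transpose(1,0,2)[::-1]: b1[Y,X]=res[X, Wd-1-Y]; Wd=130*2.5=325
q1=lambda X,Y,h:plane(c1,255+(324-Y)/2.5,45+X/2.5,h)
for n,X,Y,h in [('bluetop',208,157,.076),('redtop',464,196,.076),('gripL',280,173,.081),('gripR',396,182,.081),('pegblue',107,143,.066),('pegred',551,208,.066),('c1',70,77,.04),('c2',48,195,.04),('c3',550,268,.04),('c4',570,160,.04)]: print(n,q1(X,Y,h))
for X,Y in [(208,157),(464,196),(335,178)]: print(P(c1,255+(324-Y)/2.5,45+X/2.5))
E
```

```text
[ 0.4514 -0.1653]
[0.4415 0.1407]
[0.7236 0.1519]
[ 0.7348 -0.1547]
fixture [ 0.6153 -0.0058  0.0364] 2.083842895581124 [-0.0003 -0.0016 -0.0017  0.0022  0.001   0.0013  0.001  -0.0019]
pins tips [0.6069 0.1183 0.12  ] [ 0.6179 -0.1283  0.12  ] 0.246865609743945 mid [ 0.6124 -0.005   0.12  ] yaw 2.546317970546939
pred pins x=0 [[ 0.6108  0.1191]
 [ 0.6198 -0.1308]]
mark [-0.1636  0.0107] [ 0.4514 -0.0011  0.024 ]
line [-0.1401 -0.0628] [ 0.4775 -0.0737  0.068 ]
pins in fix [-0.0039  0.1243] [-0.0019 -0.1225]
bluetop [0.4372 0.3714 0.076 ]
redtop [0.5788 0.3491 0.076 ]
gripL [0.4739 0.3629 0.081 ]
gripR [0.5374 0.3576 0.081 ]
pegblue [0.3869 0.3788 0.066 ]
pegred [0.6379 0.3407 0.066 ]
c1 [0.3671 0.4146 0.04  ]
c2 [0.3558 0.3514 0.04  ]
c3 [0.6502 0.3013 0.04  ]
c4 [0.6643 0.3691 0.04  ]
[0.4371 0.3714 0.077 ]
[0.5786 0.3491 0.0765]
[0.5029 0.3601 0.083 ]
```

Emit:
carry_out(moves=[[0,-0.05,0,0,0.085],[0,-0.1,0,0,0.085],[0,-0.16,0,0,0.085],[0,-0.22,0,0,0.085],[-0.01,-0.28,0,0,0.085],[-0.03,-0.33,0,0,0.085],[-0.04,-0.37,0,0,0.085],[-0.04,-0.37,0,0,0.085],[-0.04,-0.37,0,0,0.085]])

```text
clock: 3.5
tool_pos: [0.5046, -0.3674, 0.3497]
tcp_rot: [0.5, -0.5, 0.5, 0.5]
contact_force: [0.1, 0.7, 1.0]
width: 0.0849
```

```bash
cat > pipes.py <<'E'
from h import *
np.set_printoptions(precision=4,suppress=True)
def pipes(c,reg=(.35,.72,-.56,-.2)):
    f=c['frame'];w=W(c);g=f.max(2); z=w[...,2]
    m=(g<75)&(z>.012)&(z<.07)&(w[...,0]>reg[0])&(w[...,0]<reg[1])&(w[...,1]>reg[2])&(w[...,1]<reg[3])
    n,l,s,ce=cv2.connectedComponentsWithStats(m.astype(np.uint8))
    for i in range(1,n):
        if s[i,4]<300: continue
        p=w[l==i]; (cx,cy),_,_=cv2.minAreaRect((p[:,:2]*1e4).astype(np.float32)); rc=cv2.boxPoints(cv2.minAreaRect((p[:,:2]*1e4).astype(np.float32)))/1e4
        e=[rc[1]-rc[0],rc[2]-rc[1]]; e.sort(key=np.linalg.norm); d=e[1]*np.sign(e[1][0])
        print('pix',ce[i],'n',s[i,4],'box centre',cx/1e4,cy/1e4,'len',np.linalg.norm(e[1]),'wid',np.linalg.norm(e[0]),'ang',np.degrees(np.arctan2(d[1],d[0])),'ztop',np.percentile(z[l==i],97))
E
python3 - <<'E'
from pipes import *
c=cap('wrist','w3.png');pipes(c);print(status.get_state()['tool_pos'])
E
```

```text
pix [322.3666 154.0927] n 3494 box centre 0.51329375 -0.3648188232421875 len 0.18749031 wid 0.03897176 ang 5.30692 ztop 0.04917020836303617
pix [378.3979 165.5498] n 3503 box centre 0.531819775390625 -0.2835248046875 len 0.20241998 wid 0.037286237 ang -1.8016826 ztop 0.04710663107467598
pix [261.4685 178.4959] n 3940 box centre 0.549747412109375 -0.45420888671875 len 0.20604885 wid 0.040008523 ang 3.4846852 ztop 0.05127586277047397
[ 0.5047 -0.3672  0.35  ]
```

View pics/w3.png

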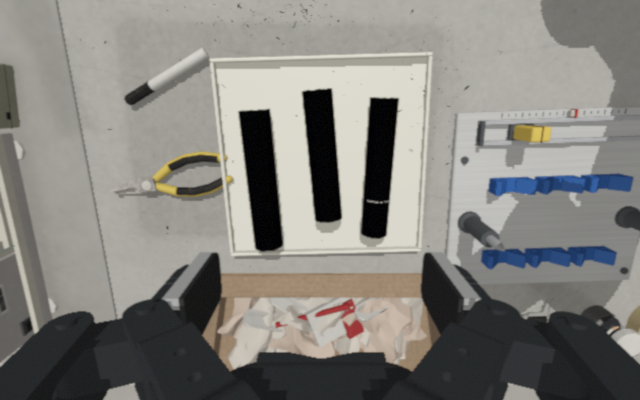

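Emit:
carry_out(moves=[[0.005,0.04,-0.05,-0.031,0.065],[0.005,0.088,-0.1,-0.031,0.065],[0.005,0.088,-0.16,-0.031,0.065],[0.005,0.088,-0.22,-0.031,0.065],[0.005,0.088,-0.27,-0.031,0.065],[0.005,0.088,-0.28,-0.031,0.065],[0.005,0.088,-0.28,-0.031,0.065]])

```text
clock: 4.42
tool_pos: [0.5095, -0.2805, 0.071]
tcp_rot: [0.508, -0.492, 0.508, 0.492]
contact_force: [0.6, -0.6, -0.4]
width: 0.0652
```

```bash
python3 - <<'E'
from h import *
c=cap('wrist','w4.png');print(status.get_state()['tool_pos'])
E
```

```text
[ 0.51032082 -0.28147351  0.0724225 ]
```

View pics/w4.png

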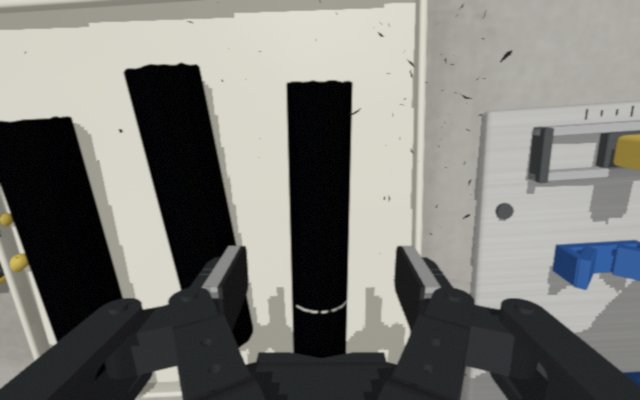

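Emit:
carry_out(moves=[[0,0,-0.03,0,0.065],[0,0,-0.062,0,0.065],[0,0,-0.062,0,0.065],[0,0,-0.062,0,0.03],[0,0,-0.062,0,0.03],[0,0,-0.062,0,0.03],[0,0,-0.062,0,0.03],[0,0,-0.062,0,0.03]], force=50)

```text
clock: 5.48
tool_pos: [0.5088, -0.2812, 0.0082]
tcp_rot: [0.508, -0.492, 0.508, 0.492]
contact_force: [0.9, 0.7, 1.3]
width: 0.0298
```

```bash
python3 - <<'E'
from h import *
c=cap('wrist','w5.png');print(status.get_state())
E
```

```text
{'clock': 5.525, 'joint_positions': array([-6.40633018e-01,  3.30006717e-01,  1.78195878e+00, -1.49440571e-04,
        1.02906543e+00, -2.17859212e+00]), 'joint_vel': array([ 0.00069428,  0.00294437,  0.001555  , -0.0016076 ,  0.00184183,
       -0.00043675]), 'joint_efforts': array([ 2.27174624e-01, -4.78040385e+01, -3.18681085e+01,  1.07601229e-01,
        1.18316570e-01,  1.11733934e-03]), 'tool_pos': array([ 0.50876336, -0.28131625,  0.00823646]), 'tcp_rot': array([ 0.50810977, -0.49194651,  0.50813541,  0.49153993]), 'contact_force': array([-0.80353168, -0.00874759,  0.64544417]), 'torque': array([-0.10851794,  0.00014326,  0.00546185]), 'width': 0.029958030218815435}
```

View pics/w5.png

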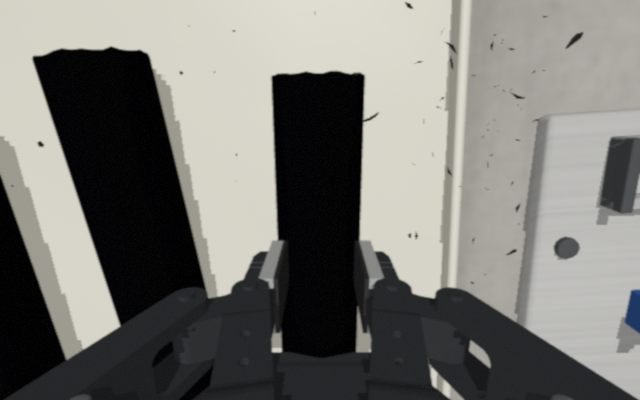

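```bash
python3 - <<'E'
from h import *
np.set_printoptions(precision=4,suppress=True)
c=load('wrist')
for u,v in [(275,250),(287,250),(270,280),(280,320),(285,300),(360,250),(372,280),(362,320),(320,250),(320,340),(320,100),(266,290)]: print(u,v,P(c,u,v))
s=cap('side','s5.png');f=s['frame'];x,y,_=proj(s,[.51,-.28,.05]);print(x,y)
x,y=int(x),int(y)
cv2.imwrite('pics/s5c.png',cv2.resize(f[y-60:y+60,x-70:x+70],None,fx=5,fy=5,interpolation=cv2.INTER_CUBIC))
E
```

```text
275 250 [ 0.4978 -0.2998  0.0551]
287 250 [ 0.5036 -0.2964  0.0428]
270 280 [ 0.4986 -0.2985  0.0781]
280 320 [ 0.5171 -0.2967  0.0746]
285 300 [ 0.5321 -0.2995  0.0377]
360 250 [ 0.4987 -0.2651  0.0557]
372 280 [ 0.4993 -0.2636  0.0789]
362 320 [ 0.5164 -0.2668  0.0768]
320 250 [ 0.5025 -0.2815  0.0462]
320 340 [ 0.5484 -0.2831  0.0466]
320 100 [ 0.4396 -0.2795  0.0461]
266 290 [ 0.4973 -0.2984  0.0867]
295.4060701660218 241.48843775726692
```

View pics/s5c.png

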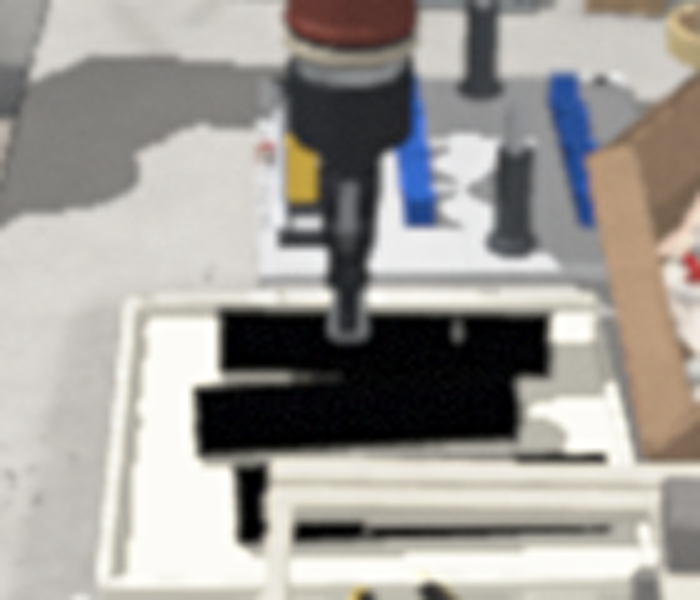

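```bash
python3 - <<'E'
from h import *
np.set_printoptions(precision=4,suppress=True)
c=load('wrist'); w=W(c); tp=status.get_state()['tool_pos']
f=c['frame']
cv2.imwrite('pics/w5c.png',cv2.resize(f[220:400,220:420],None,fx=4,fy=3.3,interpolation=cv2.INTER_CUBIC))
for v in range(230,345,6): print(v, [ (u,np.round((w[v,u]-tp)*1000).astype(int).tolist()) for u in (262,270,278,284,288,292)])
E
```

```text
230 [(262, [-1, -33, -1]), (270, [0, -29, -3]), (278, [-11, -20, 26]), (284, [-13, -16, 30]), (288, [-14, -14, 33]), (292, [-14, -12, 34])]
236 [(262, [3, -33, -3]), (270, [3, -29, -3]), (278, [-8, -20, 26]), (284, [-11, -16, 31]), (288, [-11, -14, 33]), (292, [-12, -13, 34])]
242 [(262, [6, -34, -3]), (270, [6, -29, -2]), (278, [-11, -18, 40]), (284, [-11, -16, 38]), (288, [-9, -14, 34]), (292, [-9, -13, 34])]
248 [(262, [10, -34, -3]), (270, [-11, -21, 45]), (278, [-11, -17, 45]), (284, [-10, -15, 44]), (288, [-6, -15, 33]), (292, [-6, -13, 35])]
254 [(262, [-7, -25, 42]), (270, [-11, -20, 51]), (278, [-11, -17, 50]), (284, [-9, -15, 46]), (288, [-3, -15, 33]), (292, [-3, -13, 35])]
260 [(262, [-7, -24, 48]), (270, [-10, -19, 55]), (278, [-11, -16, 56]), (284, [-6, -15, 47]), (288, [1, -15, 33]), (292, [0, -13, 34])]
266 [(262, [-11, -21, 61]), (270, [-11, -18, 61]), (278, [-11, -16, 60]), (284, [-4, -15, 47]), (288, [3, -15, 33]), (292, [3, -13, 34])]
272 [(262, [-11, -21, 66]), (270, [-11, -18, 65]), (278, [-10, -15, 65]), (284, [-2, -15, 48]), (288, [6, -15, 33]), (292, [6, -13,
[... 966 characters left out ...]

320 [(262, [-17, -14, 101]), (270, [0, -17, 78]), (278, [6, -16, 69]), (284, [35, -20, 29]), (288, [33, -17, 31]), (292, [32, -15, 33])]
326 [(262, [-17, -14, 105]), (270, [-16, -12, 103]), (278, [8, -16, 70]), (284, [39, -20, 28]), (288, [36, -17, 33]), (292, [35, -15, 34])]
332 [(262, [-17, -13, 107]), (270, [-17, -11, 106]), (278, [11, -16, 69]), (284, [42, -20, 29]), (288, [41, -18, 31]), (292, [39, -15, 33])]
338 [(262, [-16, -13, 108]), (270, [-17, -11, 108]), (278, [70, -29, -2]), (284, [46, -20, 29]), (288, [44, -18, 31]), (292, [41, -15, 34])]
344 [(262, [-17, -13, 111]), (270, [-17, -11, 110]), (278, [74, -29, -2]), (284, [50, -20, 28]), (288, [47, -18, 32]), (292, [44, -16, 35])]
```

View pics/w5c.png

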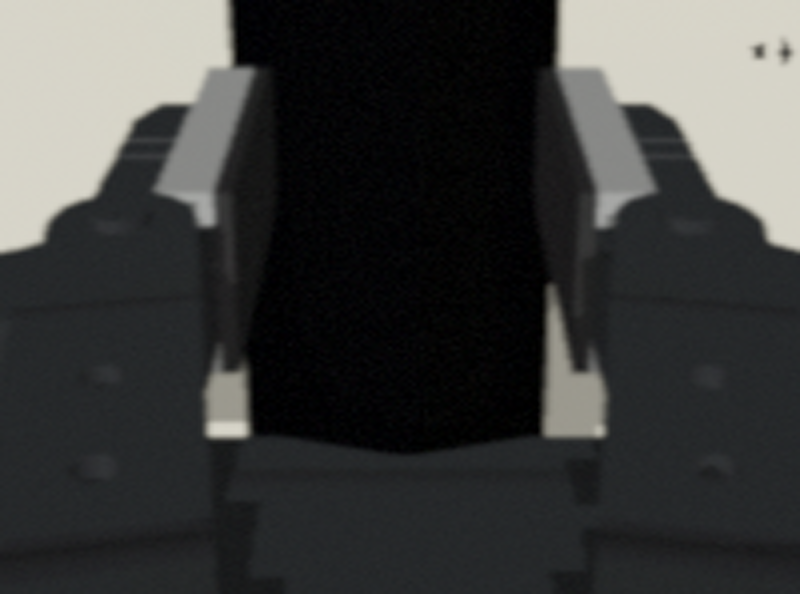

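```bash
python3 - <<'E'
from h import *
s=load('side')
for z in (0,.02,.03,.04,.05): print(z,proj(s,[.509,-.297,z]),proj(s,[.509,-.297,z])[1]-241+60)
print([P(s,295,v).round(3).tolist() for v in (235,240,244,247,249,251)])
E
```

```text
0 (np.float64(294.9895827303161), np.float64(258.4219106926014), np.float64(1.558243835167615)) 77.42191069260139
0.02 (np.float64(295.0300278637935), np.float64(252.80202408661037), np.float64(1.5498730359124155)) 71.80202408661037
0.03 (np.float64(295.0504147060068), np.float64(249.96925456301662), np.float64(1.5456876362848158)) 68.96925456301662
0.04 (np.float64(295.0709122546203), np.float64(247.12110228845802), np.float64(1.5415022366572162)) 66.12110228845802
0.05 (np.float64(295.09152141384027), np.float64(244.25744162267893), np.float64(1.5373168370296164)) 63.257441622678925
[[0.508, -0.318, 0.093], [0.509, -0.309, 0.071], [0.509, -0.31, 0.058], [0.509, -0.306, 0.046], [0.509, -0.297, 0.033], [0.509, -0.3, 0.028]]
```

Emit:
carry_out(moves=[[0,0,0,0,0.065],[0,0,0,0,0.065],[0,0,0,0,0.065],[0,0,-0.006,0,0.065],[0,0,-0.012,0,0.065],[0,0,-0.012,0,0.065]])

```text
clock: 6.32
tool_pos: [0.5079, -0.2806, -0.0051]
tcp_rot: [0.508, -0.491, 0.508, 0.492]
contact_force: [-0.8, 0.4, -0.9]
width: 0.0648
```

```bash
python3 - <<'E'
from h import *
np.set_printoptions(precision=4,suppress=True)
st=status.get_state();print(st['tool_pos'],st['contact_force'],st['width'])
c=cap('wrist','w6.png'); s=cap('side');f=s['frame']
cv2.imwrite('pics/s6c.png',cv2.resize(f[181:301,225:365],None,fx=5,fy=5,interpolation=cv2.INTER_CUBIC))
w=W(c); 
for u in (230,236,240,244,248): print([(v,np.round((w[v,u]-st['tool_pos'])*1000).astype(int).tolist()) for v in range(232,262,5)])
E
```

```text
[ 0.5079 -0.2806 -0.0051] [-0.7583  0.3553 -0.9046] 0.06483783333564243
[(232, [-5, -47, 10]), (237, [-3, -47, 10]), (242, [0, -48, 10]), (247, [-11, -38, 43]), (252, [-11, -36, 49]), (257, [-11, -36, 52])]
[(232, [-5, -44, 10]), (237, [-2, -44, 10]), (242, [0, -44, 10]), (247, [-12, -35, 45]), (252, [-11, -34, 49]), (257, [-11, -33, 53])]
[(232, [-6, -41, 12]), (237, [-3, -42, 11]), (242, [1, -43, 9]), (247, [-12, -33, 44]), (252, [-11, -32, 49]), (257, [-9, -32, 49])]
[(232, [-4, -40, 9]), (237, [-2, -40, 10]), (242, [1, -40, 10]), (247, [-10, -33, 41]), (252, [-8, -33, 41]), (257, [-6, -33, 43])]
[(232, [-5, -38, 10]), (237, [-2, -38, 10]), (242, [1, -38, 10]), (247, [4, -39, 9]), (252, [6, -39, 11]), (257, [9, -39, 10])]
```

View pics/w6.png

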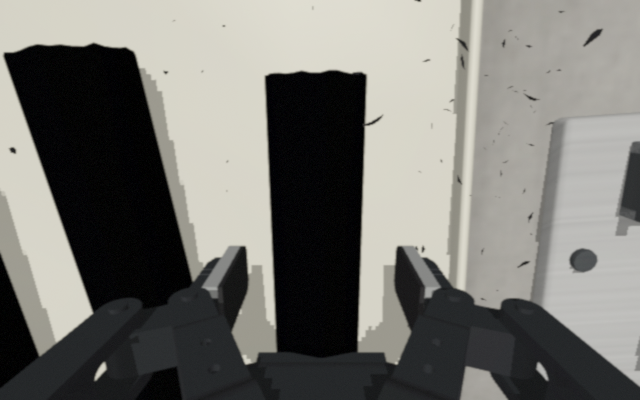

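View pics/s6c.png

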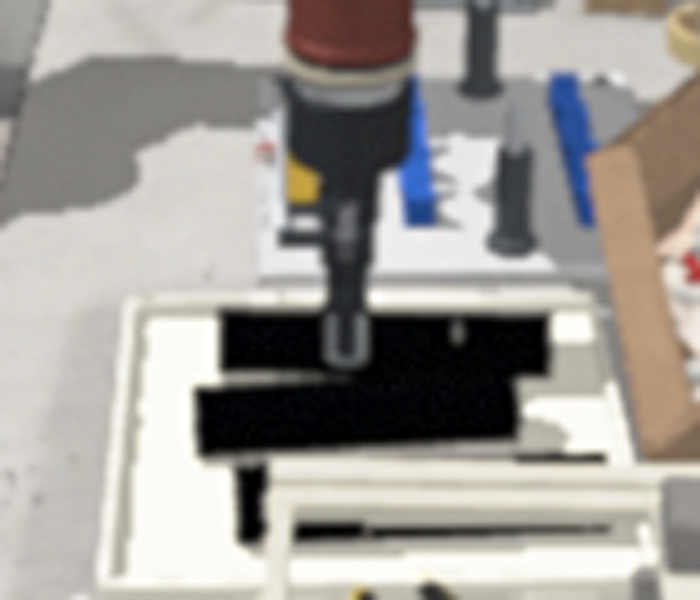

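Emit:
carry_out(moves=[[0,0,-0.006,0,0.065],[0,0,-0.012,0,0.065],[0,0,-0.018,0,0.065],[0,0,-0.018,0,0.065],[0,0,-0.018,0,0.03],[0,0,-0.018,0,0.03],[0,0,-0.018,0,0.03],[0,0,-0.018,0,0.03],[0,0,-0.018,0,0.03]])

```text
clock: 7.55
tool_pos: [0.5089, -0.2814, -0.0216]
tcp_rot: [0.508, -0.492, 0.508, 0.491]
contact_force: [0.4, -0.5, 3.6]
width: 0.0395
```

```bash
python3 - <<'E'
from h import *
np.set_printoptions(precision=4,suppress=True)
st=status.get_state();print(st['tool_pos'],st['contact_force'],st['width'])
c=cap('wrist','w7.png')
E
```

```text
[ 0.5089 -0.2814 -0.0216] [ 0.4182 -0.4924  3.5668] 0.03951031708764716
```

View pics/w7.png

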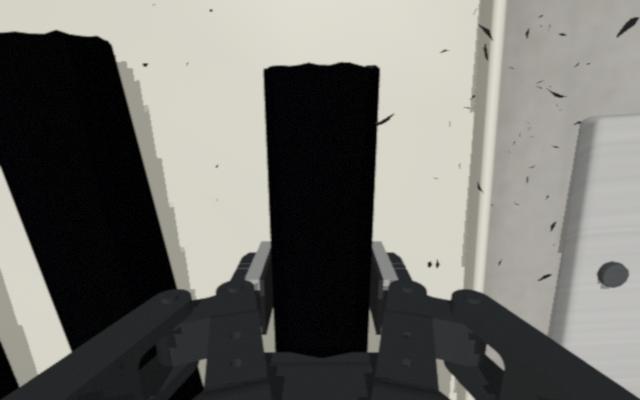

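Emit:
carry_out(moves=[[0,0,0,0,0.06],[0,0,0,0,0.06],[0,0,-0.005,0,0.06],[0,0,-0.005,0,0.06],[0,0,-0.005,0,0.03],[0,0,-0.005,0,0.03],[0,0,-0.005,0,0.03],[0,0,-0.005,0,0.03],[0,0,-0.005,0,0.03]])

```text
clock: 8.72
tool_pos: [0.5087, -0.2812, -0.0269]
tcp_rot: [0.508, -0.492, 0.508, 0.492]
contact_force: [0.6, 0.2, -0.2]
width: 0.0396
```

Emit:
carry_out(moves=[[0,0,0.02,0,0.03],[0,0,0.06,0,0.03],[0,0,0.11,0,0.03],[0,0,0.147,0,0.03],[0.01,0.04,0.147,0.02,0.03],[0.02,0.09,0.147,0.04,0.03],[0.03,0.14,0.147,0.06,0.03],[0.04,0.19,0.147,0.069,0.03],[0.05,0.24,0.147,0.069,0.03],[0.06,0.29,0.147,0.069,0.03]])

```text
clock: 9.98
tool_pos: [0.569, 0.0105, 0.1216]
tcp_rot: [-0.491, 0.509, -0.491, -0.508]
contact_force: [0.1, -1.4, -0.2]
width: 0.0394
```

Emit:
carry_out(moves=[[0.01,0.035,0,0,0.03],[0.017,0.0545,0,0,0.03],[0.017,0.0545,0,0,0.03],[0.017,0.0545,0,0,0.03]])

```text
clock: 10.48
tool_pos: [0.5854, 0.0623, 0.1201]
tcp_rot: [-0.491, 0.509, -0.491, -0.509]
contact_force: [-0.3, 0.4, -1.7]
width: 0.0393
```

```bash
python3 - <<'E'
from h import *
np.set_printoptions(precision=4,suppress=True)
st=status.get_state();print(st['tool_pos'],st['contact_force'],st['width'])
c=cap('wrist','w8.png');s=cap('side','s8.png');c=cap('scene');f=c['frame']
cv2.imwrite('pics/c8.png',cv2.resize(f[100:270,220:450],None,fx=3.4,fy=3.4,interpolation=cv2.INTER_CUBIC))
E
```

```text
[0.5854 0.0623 0.1201] [-0.26    0.3581 -1.74  ] 0.03930603635279842
```

View pics/w8.png

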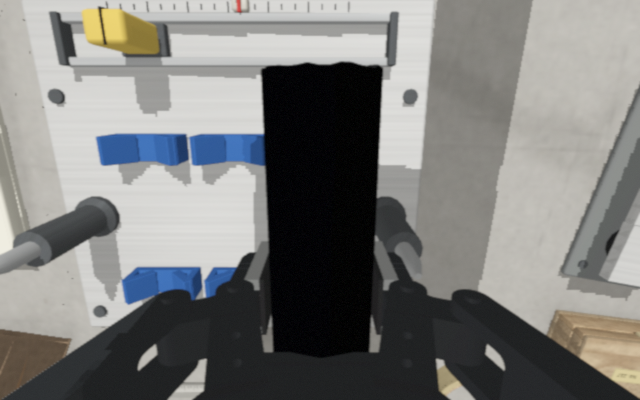

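View pics/c8.png

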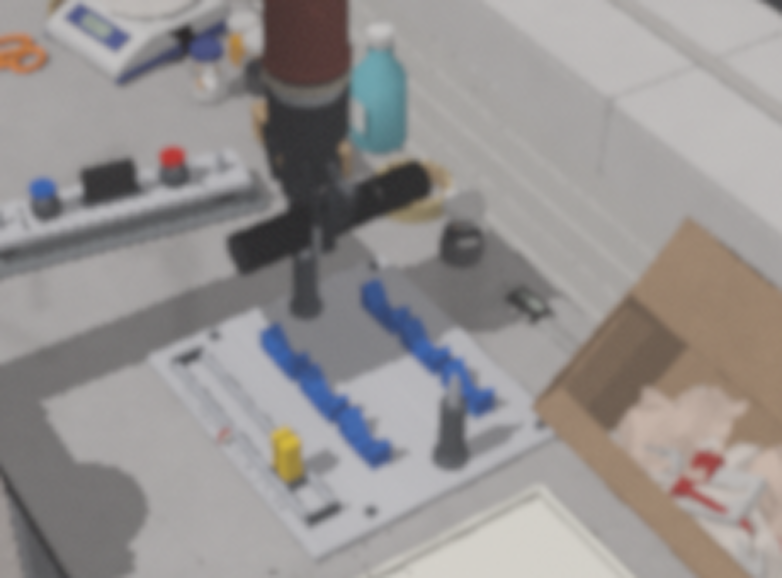

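Emit:
carry_out(moves=[[0,0.001,-0.04,0,0.03],[0,0.001,-0.08,0,0.03],[0,0.001,-0.1,0,0.03],[0,0.001,-0.11,0,0.03],[0,0.001,-0.117,0,0.03],[0,0.001,-0.122,0,0.03],[0,0.001,-0.122,0,0.03]])

```text
clock: 11.5
tool_pos: [0.5859, 0.0644, -0.0016]
tcp_rot: [-0.491, 0.509, -0.491, -0.509]
contact_force: [0.7, 0.1, -0.9]
width: 0.0398
```

```bash
python3 - <<'E'
from h import *
np.set_printoptions(precision=4,suppress=True)
st=status.get_state();print(st['tool_pos'],st['contact_force'],st['width'])
c=cap('wrist','w9.png');c=cap('scene');f=c['frame']
cv2.imwrite('pics/c9.png',cv2.resize(f[100:270,220:450],None,fx=3.4,fy=3.4,interpolation=cv2.INTER_CUBIC))
E
```

```text
[ 0.5859  0.0644 -0.0016] [ 0.6655  0.0622 -0.857 ] 0.03982756459418164
```

View pics/w9.png

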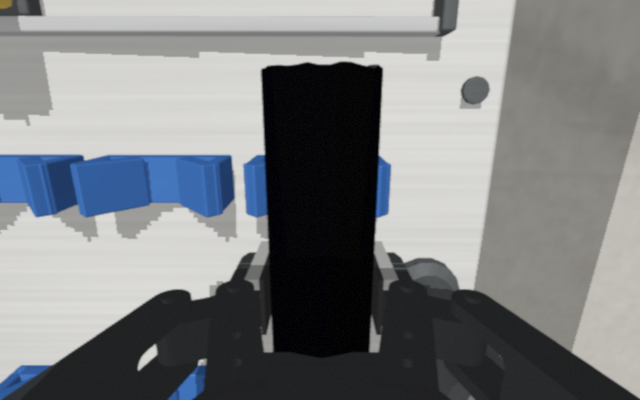

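View pics/c9.png

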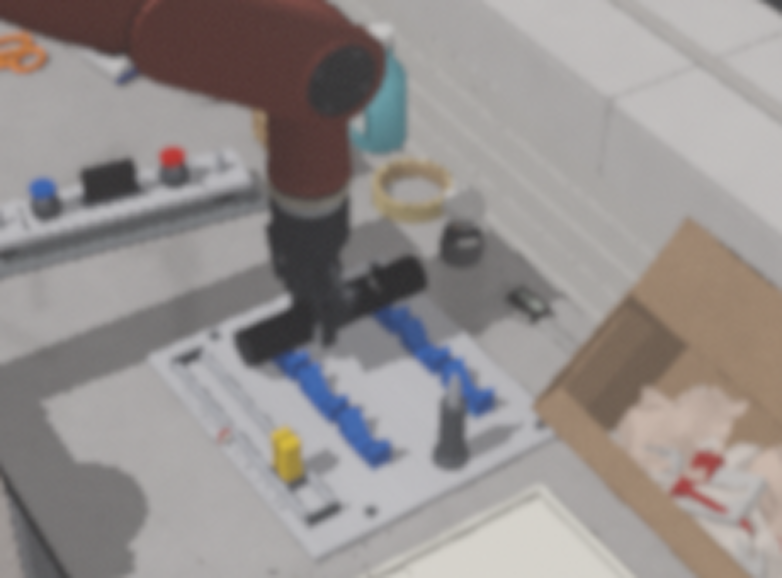

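Emit:
carry_out(moves=[[0,0,-0.003,0,0.03],[0,0,-0.003,0,0.03],[0,0,-0.003,0,0.05],[0,0,-0.003,0,0.05],[0,0,-0.003,0,0.05],[0,0,0.015,0,0.05],[0,0,0.04,0,0.05],[0,0,0.09,0,0.06],[0,0,0.15,0,0.06]])

```text
clock: 12.72
tool_pos: [0.5856, 0.0644, 0.1503]
tcp_rot: [-0.491, 0.509, -0.491, -0.509]
contact_force: [1.2, -0.7, 0.0]
width: 0.0598
```

```bash
python3 - <<'E'
from h import *
np.set_printoptions(precision=4,suppress=True)
st=status.get_state();print(st['tool_pos'],st['contact_force'],st['width'])
c=cap('wrist','w10.png')
E
```

```text
[0.5856 0.0644 0.1503] [ 1.2248 -0.7235  0.0386] 0.05976595954061935
```

View pics/w10.png

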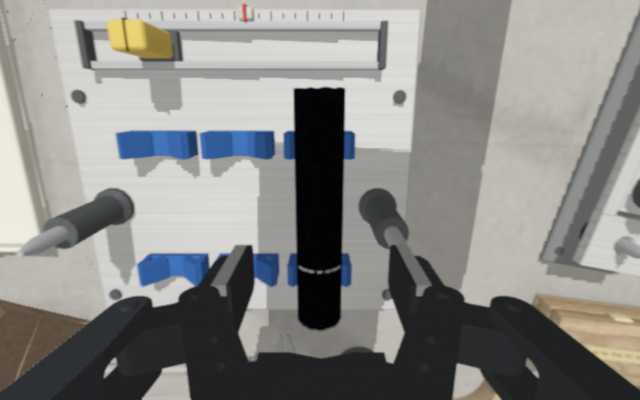

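```bash
python3 - <<'E'
from pipes import *
c=cap('scene','c11.png');pipes(c);pipes(c,(.45,.75,-.15,.15))
E
```

```text
pix [368.3067 299.    ] n 802 box centre 0.510906640625 -0.3719227783203125 len 0.18543792 wid 0.039367836 ang 2.6740153 ztop 0.04981932840699024
pix [399.3183 316.6529] n 1043 box centre 0.54826328125 -0.45924697265625 len 0.20803203 wid 0.040858906 ang 2.1998184 ztop 0.05235055936828531
pix [316.4178 191.7727] n 651 box centre 0.60775498046875 0.07972142333984375 len 0.20520775 wid 0.084979475 ang 0.4717016 ztop 0.06820479958597836
```

Emit:
carry_out(moves=[[-0.01,-0.05,0,0.01,0.065],[-0.02,-0.1,0,0.02,0.065],[-0.03,-0.16,0,0.03,0.065],[-0.04,-0.22,0,0.04,0.065],[-0.05,-0.28,0,0.054,0.065],[-0.06,-0.34,0,0.054,0.065],[-0.071,-0.39,0,0.054,0.065],[-0.071,-0.429,-0.03,0.054,0.065],[-0.071,-0.429,-0.08,0.054,0.065],[-0.071,-0.429,-0.11,0.054,0.065]])

```text
clock: 14.08
tool_pos: [0.5139, -0.3652, 0.0365]
tcp_rot: [0.477, -0.521, 0.477, 0.522]
contact_force: [-0.6, -0.2, 0.3]
width: 0.065
```

```bash
python3 - <<'E'
from pipes import *
c=cap('wrist','w11.png');print(status.get_state()['tool_pos'])
w=W(c)
for v in (60,150,230,300):
    row=(c['frame'][v].max(1)<40)&(w[v,:,2]>.02)&(w[v,:,2]<.06)
    us=np.where(row[200:420])[0]+200
    print(v,us.min(),us.max(),w[v,us.min()],w[v,us.max()]) if len(us) else None
E
```

```text
[ 0.512  -0.363   0.0325]
60 279 359 [ 0.428  -0.3933  0.0351] [ 0.4247 -0.3549  0.0356]
150 282 357 [ 0.4711 -0.3893  0.0361] [ 0.4677 -0.3508  0.0357]
230 200 355 [ 0.5241 -0.4358  0.024 ] [ 0.5119 -0.3466  0.0348]
300 287 353 [ 0.5583 -0.3813  0.0363] [ 0.5554 -0.3427  0.0355]
```

View pics/w11.png

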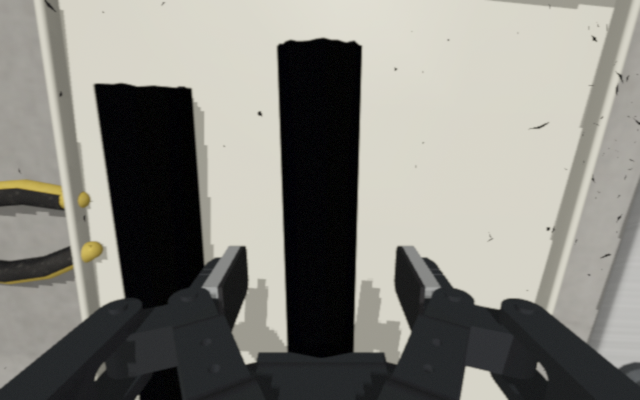

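Emit:
carry_out(moves=[[0,-0.001,-0.03,0,0.062],[0,-0.001,-0.05,0,0.062],[0,-0.001,-0.0645,0,0.062],[0,-0.001,-0.0645,0,0.062],[0,-0.001,-0.0645,0,0.03],[0,-0.001,-0.0645,0,0.03],[0,-0.001,-0.0645,0,0.03],[0,-0.001,-0.0645,0,0.03],[0,-0.001,-0.0645,0,0.03]])

```text
clock: 15.25
tool_pos: [0.5155, -0.3664, -0.0251]
tcp_rot: [-0.477, 0.523, -0.477, -0.521]
contact_force: [-0.1, 1.1, 6.0]
width: 0.0414
```

Emit:
carry_out(moves=[[0,0,0.02,0,0.03],[0,0,0.06,0,0.03],[0,0,0.11,0,0.03],[0,0,0.147,0,0.03],[0.01,0.04,0.147,-0.01,0.03],[0.025,0.09,0.147,-0.03,0.03],[0.04,0.14,0.147,-0.054,0.03],[0.055,0.19,0.147,-0.054,0.03],[0.07,0.24,0.147,-0.054,0.03],[0.085,0.29,0.147,-0.054,0.03]])

```text
clock: 16.5
tool_pos: [0.5998, -0.0739, 0.1216]
tcp_rot: [-0.491, 0.509, -0.491, -0.509]
contact_force: [0.2, -0.3, -1.4]
width: 0.0414
```

Emit:
carry_out(moves=[[0.008,0.04,0,0,0.03],[0.014,0.071,0,0,0.03],[0.014,0.071,0,0,0.03],[0.014,0.071,-0.04,0,0.03],[0.014,0.071,-0.08,0,0.03],[0.014,0.071,-0.1,0,0.03],[0.014,0.071,-0.1,0,0.03]])

```text
clock: 17.38
tool_pos: [0.6121, -0.0051, 0.0192]
tcp_rot: [0.49, -0.508, 0.492, 0.51]
contact_force: [0.5, -0.9, -0.8]
width: 0.0416
```

```bash
python3 - <<'E'
from h import *
np.set_printoptions(precision=4,suppress=True)
st=status.get_state();print(st['tool_pos'],st['contact_force'],st['width'])
c=cap('wrist','w12.png')
E
```

```text
[ 0.6121 -0.0051  0.0192] [ 0.4911 -0.9463 -0.8191] 0.04155579277372402
```

View pics/w12.png

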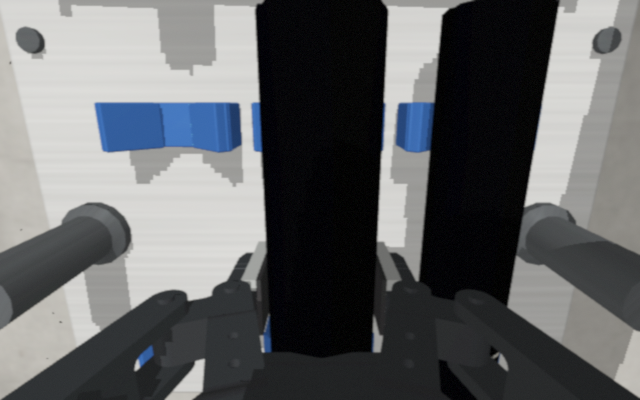

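Emit:
carry_out(moves=[[0,0,-0.012,0,0.03],[0,0,-0.02,0,0.03],[0,0,-0.0255,0,0.03],[0,0,-0.0255,0,0.03],[0,0,-0.0255,0,0.052],[0,0,-0.0255,0,0.052],[0,0,-0.0255,0,0.052],[0,0,0,0,0.052],[0,0,0.05,0,0.055],[0,0,0.1,0,0.06]])

```text
clock: 18.68
tool_pos: [0.613, -0.0043, 0.1213]
tcp_rot: [0.491, -0.509, 0.491, 0.509]
contact_force: [-0.4, -0.8, -0.1]
width: 0.0598
```

```bash
python3 - <<'E'
from pipes import *
np.set_printoptions(precision=4,suppress=True)
st=status.get_state();print(st['tool_pos'],st['contact_force'],st['width'])
c=cap('wrist','w13.png')
c=cap('scene','c13.png');pipes(c)
E
```

```text
[ 0.613  -0.0043  0.1213] [-0.4396 -0.812  -0.0574] 0.05981382392252799
pix [399.368  316.6192] n 1011 box centre 0.547357470703125 -0.458530810546875 len 0.20789088 wid 0.041246317 ang 3.3356812 ztop 0.05218092533468852
```

View pics/w13.png

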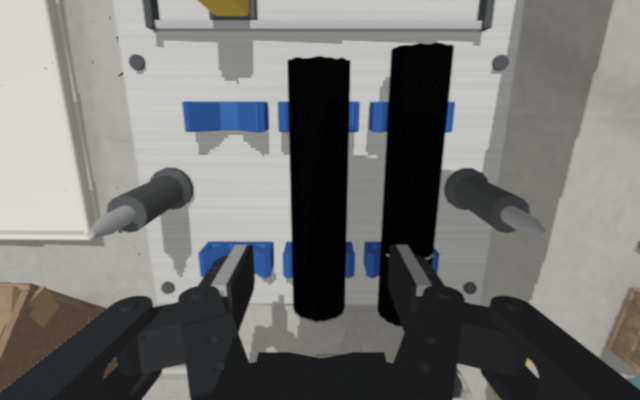

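Emit:
carry_out(moves=[[-0.01,-0.05,0.02,0.01,0.06],[-0.02,-0.1,0.02,0.023,0.06],[-0.03,-0.16,0.02,0.023,0.06],[-0.04,-0.22,0.02,0.023,0.06],[-0.05,-0.28,0.02,0.023,0.06],[-0.06,-0.34,0.02,0.023,0.06],[-0.075,-0.4,0.02,0.023,0.06],[-0.088,-0.452,0,0.023,0.06],[-0.088,-0.452,-0.06,0.023,0.06],[-0.088,-0.452,-0.08,0.023,0.06]])

```text
clock: 20.02
tool_pos: [0.5225, -0.4541, 0.0347]
tcp_rot: [0.486, -0.511, 0.485, 0.517]
contact_force: [-0.8, 0.5, -1.4]
width: 0.0597
```

Emit:
carry_out(moves=[[0,0,0,0,0.06],[0,0,0,0,0.06]])

```text
clock: 20.27
tool_pos: [0.5273, -0.457, 0.043]
tcp_rot: [-0.485, 0.516, -0.485, -0.514]
contact_force: [0.0, 0.5, -0.2]
width: 0.0598
```

```bash
python3 - <<'E'
from pipes import *
c=cap('wrist','w14.png');print(status.get_state()['tool_pos'])
w=W(c)
for v in (110,150,200,230,300):
    row=(c['frame'][v].max(1)<40)&(w[v,:,2]>.02)&(w[v,:,2]<.06)
    us=np.where(row[250:390])[0]+250
    print(v,us.min(),us.max(),w[v,us.min()],w[v,us.max()]) if len(us) else None
print([(u,w[200,u].round(3).tolist()) for u in range(150,240,8)])
E
```

```text
[ 0.5276 -0.4574  0.0436]
110 281 360 [ 0.4641 -0.4815  0.0386] [ 0.4617 -0.441   0.0365]
150 282 359 [ 0.4846 -0.4805  0.0373] [ 0.4824 -0.4395  0.0352]
200 284 357 [ 0.512  -0.4785  0.038 ] [ 0.5097 -0.4383  0.0372]
230 285 356 [ 0.5294 -0.4774  0.0384] [ 0.5274 -0.4373  0.037 ]
300 287 354 [ 0.5748 -0.4748  0.0375] [ 0.5726 -0.4344  0.0369]
[(150, [0.529, -0.571, 0.0]), (158, [0.528, -0.566, 0.0]), (166, [0.528, -0.561, 0.001]), (174, [0.528, -0.555, 0.0]), (182, [0.527, -0.55, 0.0]), (190, [0.527, -0.545, -0.0]), (198, [0.523, -0.535, 0.012]), (206, [0.522, -0.53, 0.013]), (214, [0.522, -0.525, 0.014]), (222, [0.521, -0.519, 0.016]), (230, [0.521, -0.514, 0.016]), (238, [0.523, -0.512, 0.005])]
```

View pics/w14.png

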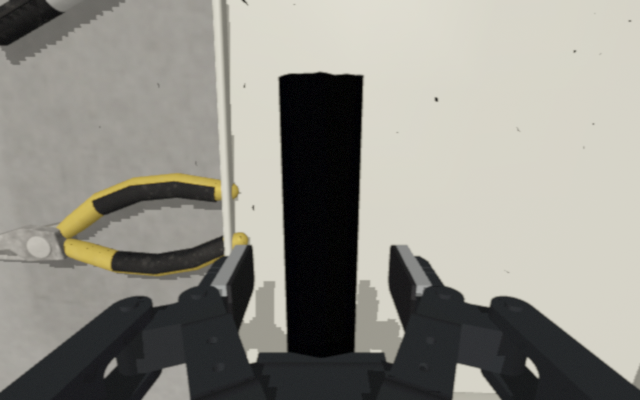

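```bash
python3 - <<'E'
from pipes import *
c=load('wrist');w=W(c)
for u,v in [(246,240),(242,240),(236,241),(237,190),(230,190)]: print(u,v,w[v,u])
E
```

```text
246 240 [ 0.5479 -0.5048  0.013 ]
242 240 [ 0.5469 -0.5067  0.0157]
236 241 [ 0.548  -0.5107  0.0154]
237 190 [ 0.5156 -0.5112  0.0097]
230 190 [ 0.515  -0.5148  0.0127]
```

Emit:
carry_out(moves=[[0,0,0,0,0.055],[0,0,-0.02,0,0.055],[0,0,-0.045,0,0.055],[0,0,-0.066,0,0.055],[0,0,-0.066,0,0.055],[0,0,-0.066,0,0.03],[0,0,-0.066,0,0.03],[0,0,-0.066,0,0.03],[0,0,-0.066,0,0.03]])

```text
clock: 21.45
tool_pos: [0.5256, -0.4566, -0.0254]
tcp_rot: [-0.485, 0.515, -0.485, -0.515]
contact_force: [0.1, -0.4, -1.5]
width: 0.0435
```

Emit:
carry_out(moves=[[0,0,0.02,0,0.03],[0,0,0.06,0,0.03],[0,0,0.11,0,0.03],[0,0,0.148,0,0.03],[0.005,0.04,0.148,-0.01,0.03],[0.015,0.09,0.148,-0.023,0.03],[0.025,0.14,0.148,-0.023,0.03],[0.035,0.19,0.148,-0.023,0.03],[0.045,0.24,0.148,-0.023,0.03],[0.055,0.29,0.148,-0.023,0.03]])

```text
clock: 22.7
tool_pos: [0.5813, -0.1652, 0.1245]
tcp_rot: [-0.491, 0.51, -0.491, -0.508]
contact_force: [1.0, -0.3, -1.8]
width: 0.0433
```

Emit:
carry_out(moves=[[0.007,0.04,0,0,0.03],[0.0107,0.08,0,0,0.03],[0.0107,0.091,0,0,0.03],[0.0107,0.091,-0.03,0,0.03],[0.0107,0.091,-0.07,0,0.03],[0.0107,0.091,-0.1,0,0.03],[0.0107,0.091,-0.1,0,0.03]])

```text
clock: 23.58
tool_pos: [0.589, -0.0758, 0.0206]
tcp_rot: [0.49, -0.507, 0.492, 0.51]
contact_force: [0.8, 0.1, -0.7]
width: 0.043
```

```bash
python3 - <<'E'
from h import *
np.set_printoptions(precision=4,suppress=True)
st=status.get_state();print(st['tool_pos'],st['contact_force'],st['width'])
c=cap('wrist','w15.png')
E
```

```text
[ 0.589  -0.0758  0.0206] [ 0.7562  0.0768 -0.7068] 0.04301008677784973
```

View pics/w15.png

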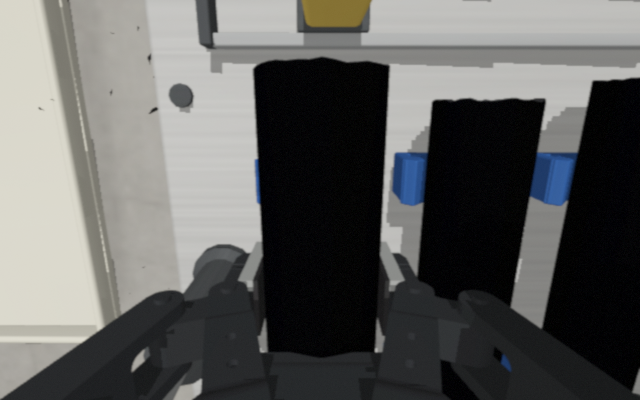

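Emit:
carry_out(moves=[[0,-0.001,-0.012,0,0.03],[0,-0.001,-0.02,0,0.03],[0,-0.001,-0.026,0,0.03],[0,-0.001,-0.026,0,0.03],[0,-0.001,-0.026,0,0.053],[0,-0.001,-0.026,0,0.053],[0,-0.001,-0.026,0,0.053],[0,-0.001,0,0,0.053],[0,-0.001,0.05,0,0.055],[0,-0.001,0.1,0,0.06]])

```text
clock: 24.88
tool_pos: [0.5917, -0.0767, 0.1244]
tcp_rot: [-0.491, 0.509, -0.491, -0.509]
contact_force: [0.6, -1.1, 0.5]
width: 0.0599
```

```bash
python3 - <<'E'
from pipes import *
np.set_printoptions(precision=4,suppress=True)
st=status.get_state();print(st['tool_pos'],st['contact_force'],st['width'])
c=cap('wrist','w16.png')
E
```

```text
[ 0.5917 -0.0767  0.1244] [ 0.6301 -1.0554  0.5061] 0.059855033202502024
```

View pics/w16.png

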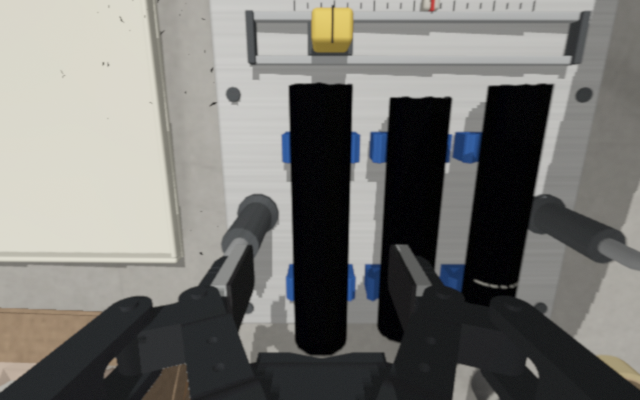

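Emit:
carry_out(moves=[[-0.02,-0.01,0,-0.17,0],[-0.04,-0.02,0,-0.35,0],[-0.06,-0.03,0,-0.52,0],[-0.08,-0.04,0,-0.7,0],[-0.1,-0.04,0,-0.87,0],[-0.1147,-0.0405,0,-1.05,0],[-0.1147,-0.0405,0,-1.22,0],[-0.1147,-0.0405,0,-1.4,0],[-0.1147,-0.0405,0,-1.5708,0],[-0.1147,-0.0405,0,-1.5708,0]])

```text
clock: 26.18
tool_pos: [0.4772, -0.1174, 0.1231]
tcp_rot: [0.708, -0.014, 0.706, 0.013]
contact_force: [-0.4, 0.8, -0.9]
width: 0.0003
```

```bash
python3 - <<'E'
from pipes import *
np.set_printoptions(precision=4,suppress=True)
st=status.get_state();print(st['tool_pos'],st['tcp_rot'],st['contact_force'],st['width'],st['joint_positions'])
c=cap('wrist','w17.png');cap('scene','c17.png')
c=cap('side','s17.png');f=c['frame']
x,y,_=proj(c,[.477,-.12,.1]);x,y=int(x),int(y);print(x,y)
cv2.imwrite('pics/s17c.png',cv2.resize(f[y-60:y+60,x-70:x+90],None,fx=5,fy=5,interpolation=cv2.INTER_CUBIC))
E
```

```text
[ 0.4772 -0.1174  0.1231] [ 0.7076 -0.0137  0.7064  0.0131] [-0.3942  0.7631 -0.8637] 0.00030728233743817265 [-0.4018 -0.0327  1.9477 -0.0001  1.2247 -0.4396]
285 204
```

View pics/w17.png

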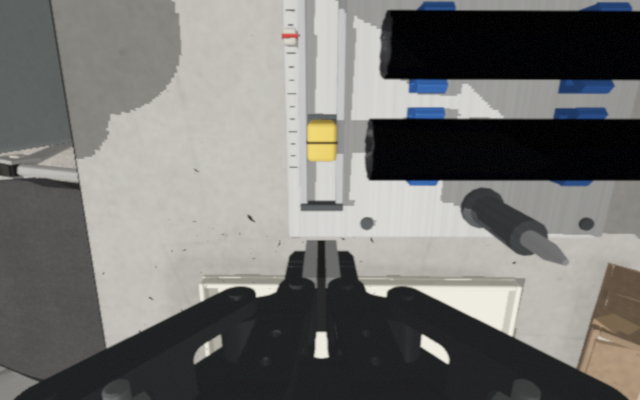

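View pics/s17c.png

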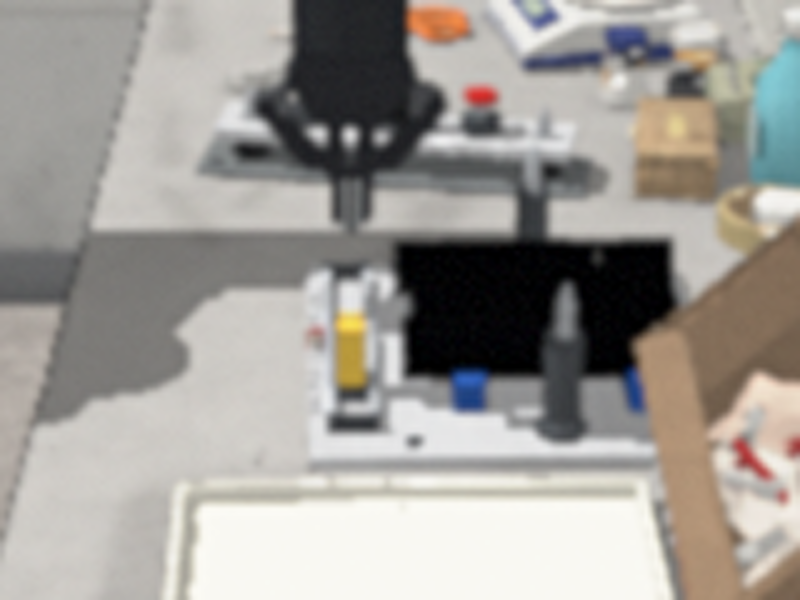

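```bash
python3 - <<'E'
from pipes import *
c=load('side')
for u in (283,284,285,286,287): print(u,[P(c,u,v).round(3).tolist() for v in (176,180,184,187,189,190,191)])
c=load('wrist');w=W(c);tp=np.array([.4772,-.1174,.1231])
print([(v,((w[v,312]-tp)*1000).round().tolist()) for v in range(234,290,6)])
f=c['frame']
cv2.imwrite('pics/w17c.png',cv2.resize(f[10:230,270:390],None,fx=5,fy=2.7,interpolation=cv2.INTER_CUBIC))
E
```

```text
283 [[0.47, -0.129, 0.205], [0.47, -0.128, 0.19], [0.469, -0.123, 0.174], [0.47, -0.131, 0.167], [0.469, -0.12, 0.155], [0.469, -0.126, 0.154], [0.462, 0.215, 0.0]]
284 [[0.473, -0.119, 0.201], [0.473, -0.126, 0.19], [0.473, -0.131, 0.178], [0.473, -0.127, 0.165], [0.473, -0.129, 0.159], [0.473, -0.119, 0.151], [0.466, 0.23, -0.006]]
285 [[0.468, 0.354, 0.008], [0.476, -0.13, 0.191], [0.476, -0.129, 0.177], [0.476, -0.128, 0.166], [0.476, -0.128, 0.159], [0.476, -0.13, 0.156], [0.47, 0.216, 0.0]]
286 [[0.479, -0.133, 0.206], [0.479, -0.127, 0.19], [0.479, -0.13, 0.177], [0.479, -0.128, 0.166], [0.479, -0.128, 0.159], [0.479, -0.124, 0.154], [0.474, 0.216, -0.0]]
287 [[0.482, -0.126, 0.204], [0.482, -0.122, 0.188], [0.482, -0.12, 0.173], [0.482, -0.123, 0.164], [0.478, 0.238, -0.001], [0.478, 0.231, -0.002], [0.478, 0.224, -0.004]]
[(234, [-5.0, -46.0, -111.0]), (240, [-4.0, 10.0, 35.0]), (246, [-3.0, 11.0, 43.0]), (252, [-3.0, 10.0, 48.0]), (258, [-3.0, 11.0, 54.0]), (264, [-3.0, 10.0, 59.0]), (270, [-3.0, 11.0, 63.0]), (276, [-3.0, 11.0, 68.0]), (282, [-3.0, 11.0, 73.0]), (288, [-3.0, 11.0, 77.0])]
```

View pics/w17c.png

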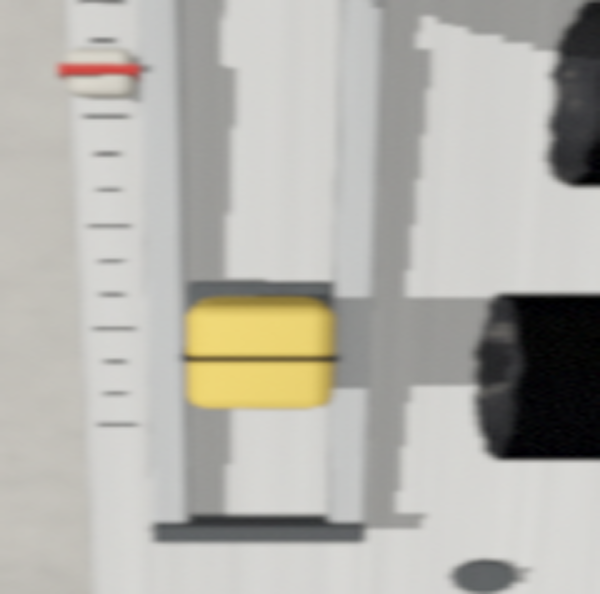

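```bash
cat > sl.py <<'E'
from h import *
np.set_printoptions(precision=4,suppress=True)
def sl(c,line,mark,yaw=.037):
    L=plane(c,*line,.068);M=plane(c,*mark,.024)
    yv=np.array([-np.sin(yaw),np.cos(yaw)])
    print('L',L,'M',M,'to go along fixture y (mm)',1000*(M-L)[:2]@yv,'dx fix',1000*(M-L)[:2]@[yv[1],-yv[0]])
E
python3 - <<'E'
from sl import *
c=load('wrist')
sl(c,(270+262/5,10+358/2.7),(270+98/5,10+70/2.7))
w=W(c); 
for v in (125,135,142.6,150,155): print(v,P(c,322,v))
E
```

```text
L [ 0.4775 -0.0745  0.068 ] M [ 0.4507 -0.0023  0.024 ] to go along fixture y (mm) 73.11605065491179 dx fix -24.116241174053975
125 [ 0.4768 -0.063   0.0675]
135 [ 0.4771 -0.0694  0.0682]
142.6 [ 0.4772 -0.0743  0.0695]
150 [ 0.4774 -0.0794  0.0681]
155 [ 0.4776 -0.0829  0.0675]
```

```bash
python3 - <<'E'
from sl import *
c=load('wrist')
print([P(c,322,v) for v in (203,205,206,208)], P(c,300,120),P(c,340,120))
E
```

```text
[array([ 0.4797, -0.1301,  0.0235]), array([ 0.4797, -0.1312,  0.0257]), array([ 0.4797, -0.1321,  0.0255]), array([ 0.4798, -0.134 ,  0.025 ])] [ 0.4596 -0.0626  0.0219] [ 0.4913 -0.0614  0.0216]
```

Emit:
carry_out(moves=[[0,0,-0.04,0,0],[0,0,-0.08,0,0],[0,0,-0.1,0,0],[0,0,-0.1145,0,0],[0,0.004,-0.1145,0,0],[0,0.008,-0.1145,0,0],[0,0.011,-0.1145,0,0],[0,0.014,-0.1145,0,0],[0,0.014,-0.1145,0,0]], force=40)

```text
clock: 27.45
tool_pos: [0.4769, -0.1029, 0.0084]
tcp_rot: [0.707, -0.013, 0.707, 0.013]
contact_force: [-0.6, -1.4, -0.5]
width: 0.0001
```

Emit:
carry_out(moves=[[0,0.006,0,0,0],[-0.0005,0.014,0,0,0],[-0.001,0.023,0,0,0],[-0.0012,0.032,0,0,0],[-0.0015,0.041,0,0,0],[-0.0018,0.05,0,0,0],[-0.002,0.057,0,0,0],[-0.0022,0.061,0,0,0],[-0.0023,0.063,0,0,0],[-0.0023,0.063,0,0,0]])

```text
clock: 28.7
tool_pos: [0.4748, -0.0405, 0.0082]
tcp_rot: [0.707, -0.013, 0.707, 0.012]
contact_force: [0.8, -4.4, 0.3]
width: -0.0003
```

```bash
python3 - <<'E'
from sl import *
st=status.get_state();print(st['tool_pos'],st['contact_force'])
c=cap('wrist','w18.png')
E
```

```text
[ 0.4748 -0.0405  0.0082] [ 0.8141 -4.4238  0.2888]
```

View pics/w18.png

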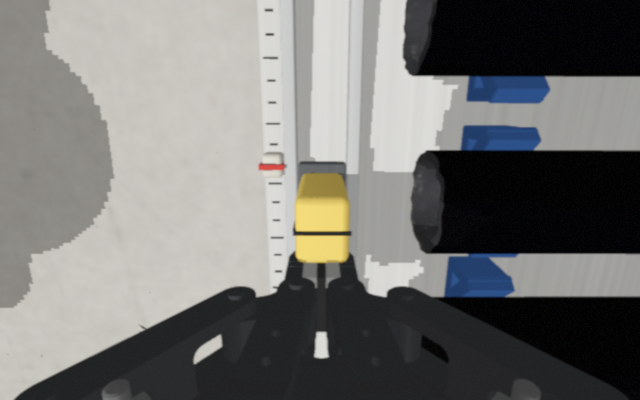

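```bash
python3 - <<'E'
from sl import *
c=load('wrist');f=c['frame']
cv2.imwrite('pics/w18c.png',cv2.resize(f[150:270,250:370],None,fx=5,fy=5,interpolation=cv2.INTER_CUBIC))
sl(c,(322,233),(272,167))
E
```

```text
L [ 0.4751 -0.017   0.068 ] M [ 0.451  -0.0019  0.024 ] to go along fixture y (mm) 15.977140084817723 dx fix -23.49193032111463
```

View pics/w18c.png

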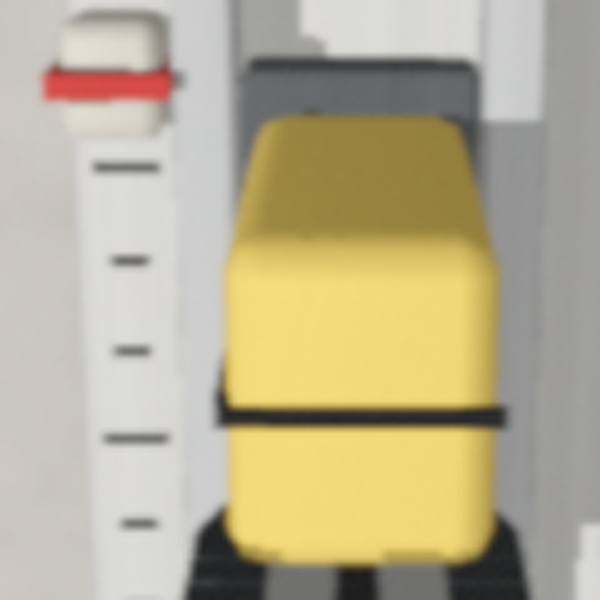

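Emit:
carry_out(moves=[[-0.0001,0.003,0,0,0],[-0.0003,0.006,0,0,0],[-0.0004,0.009,0,0,0],[-0.0005,0.011,0,0,0],[-0.0005,0.012,0,0,0],[-0.0005,0.012,0,0,0]])

```text
clock: 29.5
tool_pos: [0.4744, -0.0285, 0.0083]
tcp_rot: [0.707, -0.013, 0.707, 0.013]
contact_force: [1.6, -4.5, -0.0]
width: 0.0001
```

```bash
python3 - <<'E'
from sl import *
st=status.get_state();print(st['tool_pos'],st['contact_force'])
c=cap('wrist','w19.png');f=c['frame']
cv2.imwrite('pics/w19c.png',cv2.resize(f[150:270,250:370],None,fx=5,fy=5,interpolation=cv2.INTER_CUBIC))
c=cap('scene');f=c['frame'];print(proj(c,[.47,0,.05]))
cv2.imwrite('pics/c19.png',cv2.resize(f[180:260,255:355],None,fx=7,fy=7,interpolation=cv2.INTER_CUBIC))
E
```

```text
[ 0.4744 -0.0285  0.0083] [ 1.5516 -4.5225 -0.0486]
(np.float64(290.51752147983376), np.float64(218.28668059673635), np.float64(1.4850484623295752))
```

View pics/w19c.png

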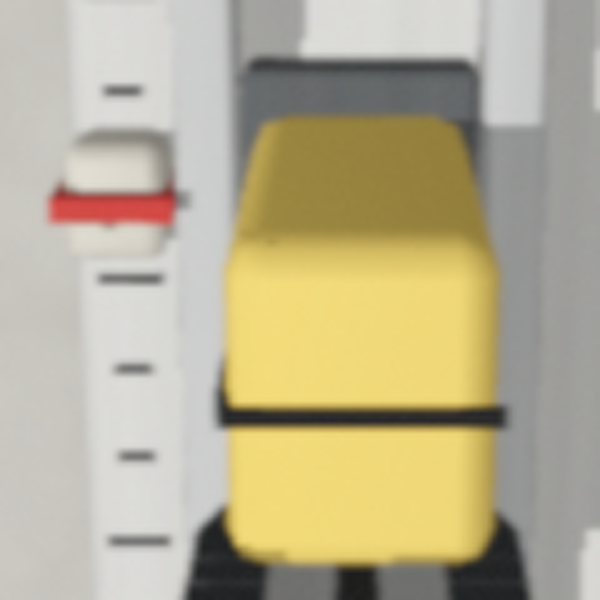

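View pics/c19.png

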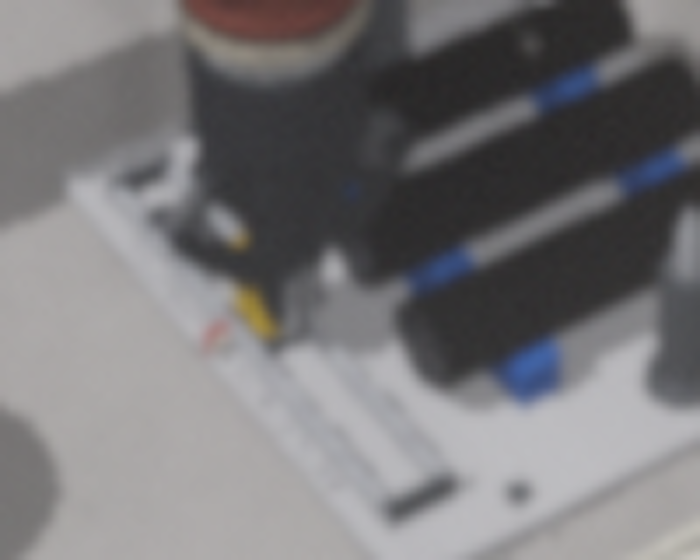

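```bash
python3 - <<'E'
from sl import *
c=load('wrist')
sl(c,(322.5,150+416/5),(272.4,150+206/5)); print(c['cam_to_world'][:3,3])
E
```

```text
L [ 0.4748 -0.005   0.068 ] M [ 0.4507 -0.0017  0.024 ] to go along fixture y (mm) 4.2394784762925 dx fix -23.942870202904057
[0.4724 0.0404 0.1825]
```

Emit:
carry_out(moves=[[0,0.001,0,0,0],[-0.0001,0.002,0,0,0],[-0.0001,0.0028,0,0,0],[-0.0001,0.0028,0,0,0],[-0.0001,0.0028,0,0,0],[0,-0.01,0,0,0],[0,-0.035,0,0,0],[0,-0.055,0,0,0],[0,-0.055,0,0,0],[0,-0.055,0,0,0]])

```text
clock: 30.85
tool_pos: [0.4733, -0.0827, 0.0077]
tcp_rot: [0.707, -0.012, 0.707, 0.013]
contact_force: [0.1, 0.3, 0.9]
width: 0.0001
```

```bash
python3 - <<'E'
from sl import *
st=status.get_state();print(st['tool_pos'],st['contact_force'])
c=cap('wrist','w20.png');f=c['frame'];print(c['cam_to_world'][:3,3])
u,v,_=proj(c,[.465,-.002,.05]);u,v=int(u),int(v);print(u,v)
cv2.imwrite('pics/w20c.png',cv2.resize(f[v-60:v+60,u-60:u+60],None,fx=5,fy=5,interpolation=cv2.INTER_CUBIC))
E
```

```text
[ 0.4733 -0.0827  0.0077] [0.0685 0.3323 0.9211]
[ 0.4717 -0.0141  0.182 ]
304 67
```

View pics/w20c.png

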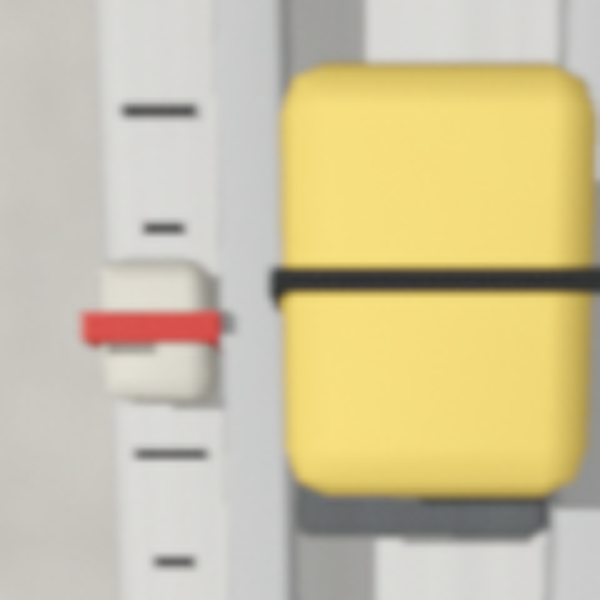

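```bash
python3 - <<'E'
from sl import *
c=load('wrist')
sl(c,(244+440/5,7+279/5),(244+152/5,7+327/5));sl(c,(244+440/5,7+279/5),(244+152/5,7+327/5),.042)
E
```

```text
L [ 0.4747 -0.0018  0.068 ] M [ 0.4507 -0.002   0.024 ] to go along fixture y (mm) 0.7748890163603612 dx fix -23.907925073579992
L [ 0.4747 -0.0018  0.068 ] M [ 0.4507 -0.002   0.024 ] to go along fixture y (mm) 0.8944184575545864 dx fix -23.903751796200876
```

Emit:
carry_out(moves=[[0,0.02,0,0,0],[0,0.04,0,0,0],[0,0.05,0,0,0],[0,0.055,0,0,0],[0,0.057,0,0,0],[0,0.0579,0,0,0],[0,0.0584,0,0,0],[0,0.0584,0,0,0],[0,0.0584,0,0,0]])

```text
clock: 32.02
tool_pos: [0.4739, -0.0255, 0.0081]
tcp_rot: [0.707, -0.013, 0.707, 0.012]
contact_force: [-1.0, -4.7, -0.6]
width: -0.0003
```

Emit:
carry_out(moves=[[0,-0.015,0,0,0],[0,-0.045,0,0,0],[0,-0.065,0,0,0],[0,-0.065,0.05,0,0],[0,-0.065,0.09,0,0],[0,-0.065,0.09,0,0],[0,-0.065,0.09,0,0]])

```text
clock: 32.9
tool_pos: [0.4735, -0.0899, 0.0976]
tcp_rot: [0.707, -0.012, 0.707, 0.013]
contact_force: [-0.5, 1.3, -0.1]
width: -0.0001
```

```bash
python3 - <<'E'
from sl import *
st=status.get_state();print(st['tool_pos'],st['contact_force'])
c=cap('wrist','w21.png');f=c['frame'];print(c['cam_to_world'][:3,3])
u,v,_=proj(c,[.465,-.002,.05]);u,v=int(u),int(v);print(u,v)
cv2.imwrite('pics/w21c.png',cv2.resize(f[v-40:v+40,u-40:u+40],None,fx=7,fy=7,interpolation=cv2.INTER_CUBIC))
E
```

```text
[ 0.4735 -0.0899  0.0976] [-0.5114  1.3298 -0.0839]
[ 0.4718 -0.0212  0.2719]
311 69
```

View pics/w21c.png

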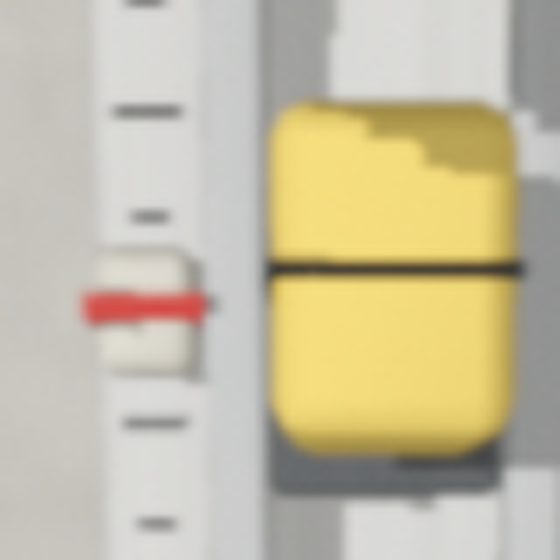

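```bash
python3 - <<'E'
from sl import *
c=load('wrist')
sl(c,(271+395/7,29+268/7),(271+146/7,29+306/7)); a=plane(c,271+146/7,29+306/7,.024)
# perpendicular: tick marks slope, tick = ruler pts
E
```

```text
L [ 0.4747 -0.0018  0.068 ] M [ 0.4511 -0.002   0.024 ] to go along fixture y (mm) 0.6708927882770584 dx fix -23.657715595211503
```

Emit:
carry_out(moves=[[0,0.02,0.04,0.17,0.05],[0,0.07,0.052,0.34,0.05],[0,0.12,0.052,0.51,0.05],[0.01,0.17,0.052,0.68,0.05],[0.02,0.22,0.052,0.85,0.05],[0.03,0.27,0.052,1.02,0.05],[0.034,0.32,0.052,1.19,0.05],[0.034,0.37,0.052,1.36,0.05],[0.034,0.42,0.052,1.382,0.05],[0.034,0.4506,0.052,1.382,0.05]])

```text
clock: 34.2
tool_pos: [0.5063, 0.3627, 0.1476]
tcp_rot: [0.535, -0.461, 0.537, 0.461]
contact_force: [0.3, -0.9, -0.4]
width: 0.0503
```

Emit:
carry_out(moves=[[0,0,0,0,0.05],[0,0,0,0,0.05],[0,0,0,0,0.05]], force=80)

```text
clock: 34.58
tool_pos: [0.5077, 0.3596, 0.1493]
tcp_rot: [0.537, -0.46, 0.537, 0.46]
contact_force: [-0.1, -0.0, -0.7]
width: 0.0504
```

```bash
python3 - <<'E'
from sl import *
st=status.get_state();print(st['tool_pos'],st['tcp_rot'])
c=cap('wrist','w22.png')
E
```

```text
[0.5077 0.3596 0.1493] [ 0.5365 -0.4601  0.5374  0.4601]
```

View pics/w22.png

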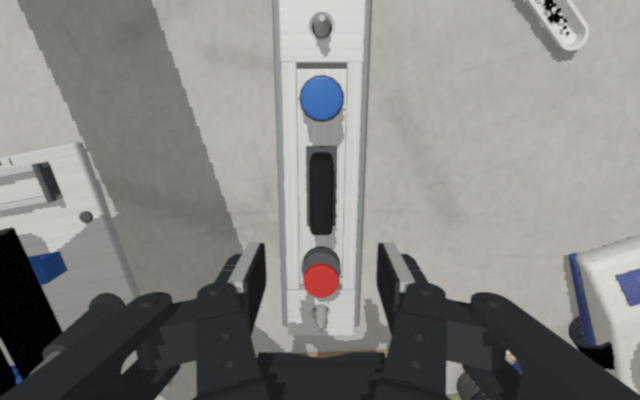

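```bash
python3 - <<'E'
from sl import *
c=load('wrist');f=c['frame']
cv2.imwrite('pics/w22c.png',cv2.resize(f[0:340,260:385],None,fx=4,fy=1.75,interpolation=cv2.INTER_CUBIC))
for u,v in [(321,156),(321,190),(321,228),(321,98),(321,280)]: print(u,v,P(c,u,v))
print(plane(c,321,98,.076),plane(c,321,280,.076),(plane(c,321,98,.076)+plane(c,321,280,.076))/2)
print(plane(c,321,27,.066),plane(c,321,317,.066))
w=W(c); m=(f.max(2)<60)&(w[...,2]>.074)&(w[...,2]<.09); m[:140]=0;m[245:]=0
p=w[m]; print(len(p),p.mean(0),cv2.minAreaRect((p[:,:2]*1e4).astype(np.float32)))
E
```

```text
321 156 [0.4788 0.364  0.0671]
321 190 [0.5017 0.3605 0.081 ]
321 228 [0.5309 0.356  0.0818]
321 98 [0.4372 0.3705 0.0767]
321 280 [0.5779 0.3487 0.0756]
[0.4372 0.3705 0.076 ] [0.5777 0.3488 0.076 ] [0.5074 0.3596 0.076 ]
[0.3905 0.3777 0.066 ] [0.6189 0.3424 0.066 ]
1707 [0.5059 0.3599 0.0809] ((5072.4716796875, 3595.7900390625), (169.13414001464844, 579.72509765625), 81.5116958618164)
```

View pics/w22c.png

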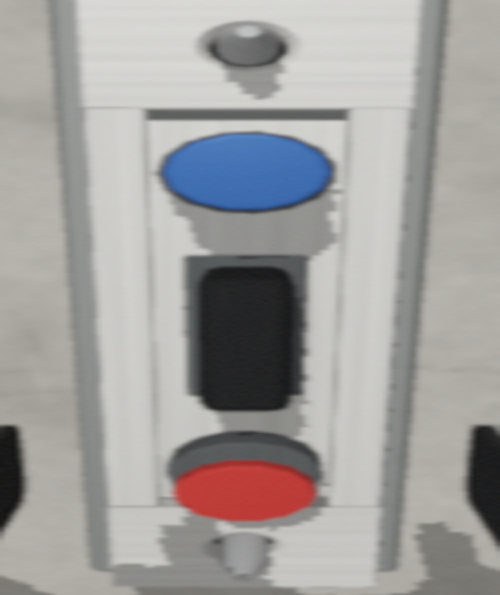

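Emit:
carry_out(moves=[[0,0,-0.05,0,0.04],[0,0,-0.09,0,0.04],[0,0,-0.12,0,0.04],[0,0,-0.133,0,0.04],[0,0,-0.138,0,0.04],[0,0,-0.138,0,0.04]])

```text
clock: 35.38
tool_pos: [0.5086, 0.3611, 0.0131]
tcp_rot: [0.537, -0.46, 0.536, 0.46]
contact_force: [-0.3, -1.2, 0.1]
width: 0.0401
```

```bash
python3 - <<'E'
from sl import *
st=status.get_state();print(st['tool_pos'],st['contact_force'])
c=cap('wrist','w23.png');w=W(c)
for u in (255,262,266,270): print([(v,w[v,u].round(3).tolist()) for v in range(236,270,5)])
E
```

```text
[0.5086 0.3611 0.0131] [-0.3186 -1.1904  0.0985]
[(236, [0.495, 0.332, 0.041]), (241, [0.498, 0.332, 0.041]), (246, [0.501, 0.331, 0.039]), (251, [0.495, 0.336, 0.06]), (256, [0.494, 0.337, 0.066]), (261, [0.495, 0.338, 0.07]), (266, [0.494, 0.339, 0.075])]
[(236, [0.496, 0.335, 0.04]), (241, [0.495, 0.337, 0.05]), (246, [0.495, 0.338, 0.056]), (251, [0.495, 0.339, 0.06]), (256, [0.495, 0.34, 0.066]), (261, [0.495, 0.34, 0.069]), (266, [0.495, 0.341, 0.073])]
[(236, [0.496, 0.337, 0.041]), (241, [0.495, 0.339, 0.05]), (246, [0.495, 0.34, 0.055]), (251, [0.495, 0.34, 0.06]), (256, [0.496, 0.341, 0.064]), (261, [0.495, 0.342, 0.07]), (266, [0.495, 0.343, 0.074])]
[(236, [0.496, 0.339, 0.041]), (241, [0.495, 0.341, 0.051]), (246, [0.496, 0.341, 0.055]), (251, [0.495, 0.342, 0.06]), (256, [0.496, 0.343, 0.065]), (261, [0.498, 0.342, 0.065]), (266, [0.5, 0.342, 0.066])]
```

View pics/w23.png

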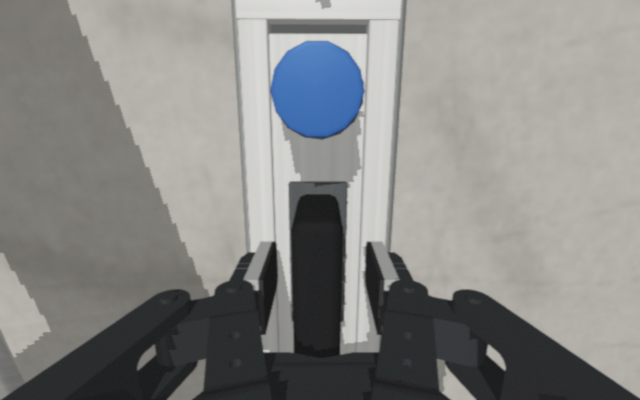

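Emit:
carry_out(moves=[[0,0,-0.002,0,0.04],[0,0,-0.002,0,0.01],[0,0,-0.002,0,0.01],[0,0,-0.002,0,0.01],[0,0,-0.002,0,0.01],[0,0,-0.002,0,0.01],[0,0,-0.002,0,0.01]], force=90)

```text
clock: 36.3
tool_pos: [0.5081, 0.361, 0.0107]
tcp_rot: [0.537, -0.461, 0.536, 0.46]
contact_force: [-0.9, -1.5, 5.6]
width: 0.0172
```

```bash
python3 - <<'E'
from sl import *
from scipy.spatial.transform import Rotation as R
c=cap('wrist','w24.png'); st=status.get_state()
def Tt(p,q):
    T=np.eye(4);T[:3,:3]=R.from_quat(q,scalar_first=True).as_matrix();T[:3,3]=p;return T
X=np.linalg.inv(Tt(st['tool_pos'],st['tcp_rot']))@c['cam_to_world']
np.save('X.npy',X);print(X)
c2=dict(np.load('w2.npz'))
print(Tt([0.54344,.00286,.34975],[.5,-.5,.5,.5])@X-c2['cam_to_world'])
c13=dict(c); c13['cam_to_world']=Tt([.613,-.0043,.1213],[.491,-.509,.491,.509])@X
f=cv2.imread('pics/w13.png')
cv2.imwrite('pics/p13a.png',cv2.resize(f[150:250,70:210],None,fx=5,fy=5,interpolation=cv2.INTER_CUBIC))
cv2.imwrite('pics/p13b.png',cv2.resize(f[150:250,430:570],None,fx=5,fy=5,interpolation=cv2.INTER_CUBIC))
E
```

```text
[[ 0.0002 -0.2723  0.9622 -0.1743]
 [ 0.0005 -0.9622 -0.2723  0.0682]
 [ 1.      0.0006 -0.0001 -0.    ]
 [ 0.      0.      0.      1.    ]]
[[-0.0003 -0.0002  0.0007 -0.    ]
 [ 0.      0.0005 -0.0007  0.0005]
 [-0.0009  0.0007  0.0002  0.0001]
 [ 0.      0.      0.      0.    ]]
```

View pics/p13a.png

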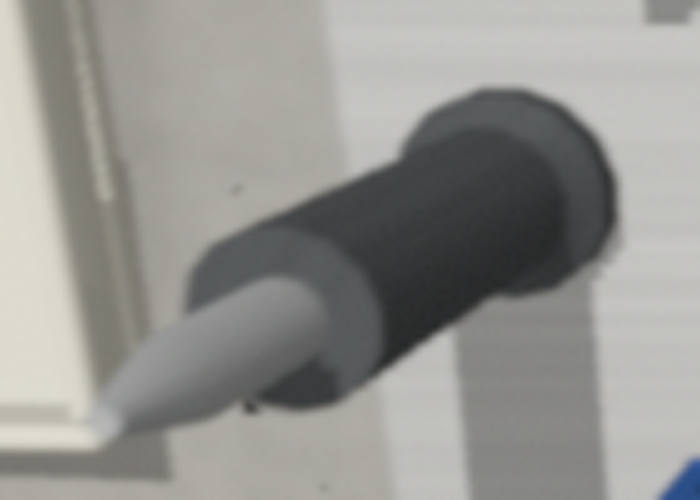

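View pics/p13b.png

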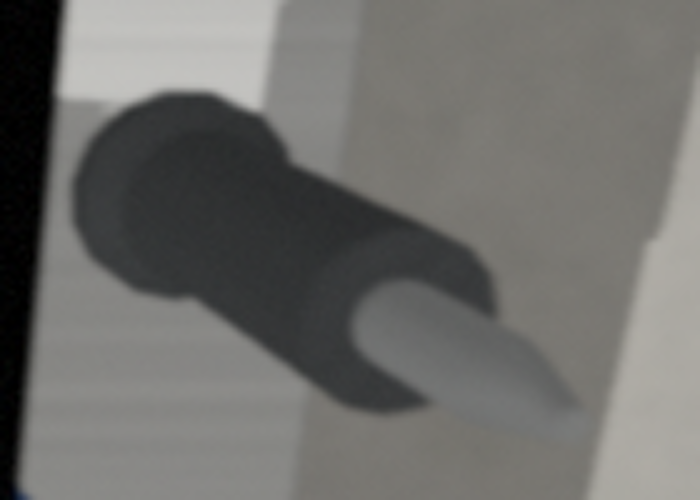

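```bash
python3 - <<'E'
from sl import *
from scipy.spatial.transform import Rotation as R
X=np.load('X.npy')
def Tt(p,q):
    T=np.eye(4);T[:3,:3]=R.from_quat(q,scalar_first=True).as_matrix();T[:3,3]=p;return T
c=load('wrist');c['cam_to_world']=Tt([.613,-.0043,.1213],[.491,-.509,.491,.509])@X
a=plane(c,90.6,235,.12);b=plane(c,544.4,234,.12);print(a,b,(a+b)/2,np.linalg.norm(a-b),np.arctan2(-(b-a)[0],(b-a)[1]))
a=plane(c,127,213.6,.084);b=plane(c,510,213.8,.084);print(a,b,(a+b)/2,np.linalg.norm(a-b),np.arctan2(-(b-a)[0],(b-a)[1]))
E
```

```text
[ 0.6202 -0.132   0.12  ] [0.6104 0.1197 0.12  ] [ 0.6153 -0.0062  0.12  ] 0.2518843353859155 0.03897721828873771
[ 0.6196 -0.1316  0.084 ] [0.6106 0.1199 0.084 ] [ 0.6151 -0.0058  0.084 ] 0.25166415969385236 0.036050185500492854
```

Emit:
carry_out(moves=[[0,0,0.008,0,0.01],[0,0,0.02,0,0.01],[0,0,0.035,0,0.01],[0,0,0.055,0,0.01],[0,0,0.08,0,0.01],[0,0,0.105,0,0.01],[0,0,0.125,0,0.01],[0,0,0.13,0,0.01],[0,0,0.13,0,0.01]])

```text
clock: 37.48
tool_pos: [0.5077, 0.3609, 0.14]
tcp_rot: [0.537, -0.46, 0.537, 0.46]
contact_force: [-0.2, 0.2, -5.7]
width: 0.017
```

```bash
python3 - <<'E'
from sl import *
st=status.get_state();print(st['tool_pos'],st['contact_force'],st['torque'],st['width'])
c=cap('wrist','w25.png');
for n in('scene','side'):
    c=cap(n);f=c['frame'];u,v,_=proj(c,[.508,.36,.15]);u,v=int(u),int(v)
    cv2.imwrite('pics/%s25.png'%n,cv2.resize(f[max(0,v-50):v+60,u-70:u+70],None,fx=5,fy=5,interpolation=cv2.INTER_CUBIC))
E
```

```text
[0.5077 0.3609 0.14  ] [-0.2227  0.2314 -5.7335] [-0.0085 -0.0306 -0.0466] 0.01695360320948793
```

View pics/scene25.png

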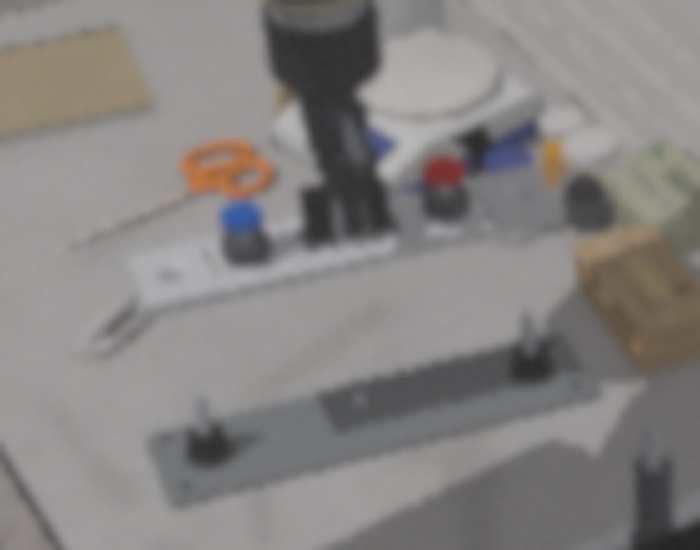

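View pics/w25.png

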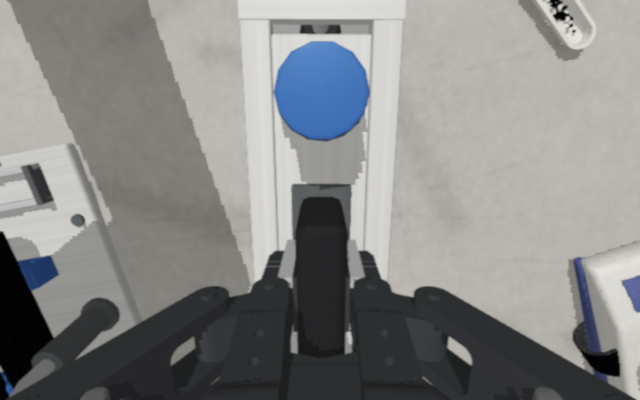

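Emit:
carry_out(moves=[[0.005,-0.02,0.01,-0.1,0.01],[0.015,-0.06,0.01,-0.26,0.01],[0.03,-0.1,0.01,-0.42,0.01],[0.045,-0.145,0.01,-0.59,0.01],[0.06,-0.19,0.01,-0.76,0.01],[0.075,-0.235,0.01,-0.93,0.01],[0.09,-0.28,0.01,-1.1,0.01],[0.1,-0.32,0.01,-1.25,0.01],[0.107,-0.35,0.01,-1.35,0.01],[0.107,-0.3658,0.01,-1.382,0.01]])

```text
clock: 38.88
tool_pos: [0.6144, -0.0065, 0.1488]
tcp_rot: [0.706, -0.012, 0.708, 0.012]
contact_force: [-0.2, -0.8, -4.5]
width: 0.0169
```

Emit:
carry_out(moves=[[0,0,0,0,0.01],[0,0,0,0,0.01],[0,0,-0.01,0,0.01],[0,0,-0.01,0,0.01]])

```text
clock: 39.38
tool_pos: [0.6136, -0.0038, 0.1384]
tcp_rot: [0.706, -0.013, 0.708, 0.014]
contact_force: [-0.1, 0.9, -4.1]
width: 0.0171
```

```bash
python3 - <<'E'
from sl import *
st=status.get_state();print(st['tool_pos'],st['tcp_rot'],st['contact_force'],st['torque'],st['width'])
c=cap('wrist','w26.png');
for n in('scene','side'):
    c=cap(n);f=c['frame'];u,v,_=proj(c,[.61,-.0,.13]);u,v=int(u),int(v);print(u,v)
    cv2.imwrite('pics/%s26.png'%n,cv2.resize(f[max(0,v-60):v+70,u-80:u+80],None,fx=4.6,fy=4.6,interpolation=cv2.INTER_CUBIC))
E
```

```text
[ 0.6136 -0.0038  0.1384] [ 0.706  -0.0132  0.7079  0.0136] [-0.0865  0.9334 -4.0646] [0.0096 0.029  0.0031] 0.017083074106064307
328 183
323 182
```

View pics/w26.png

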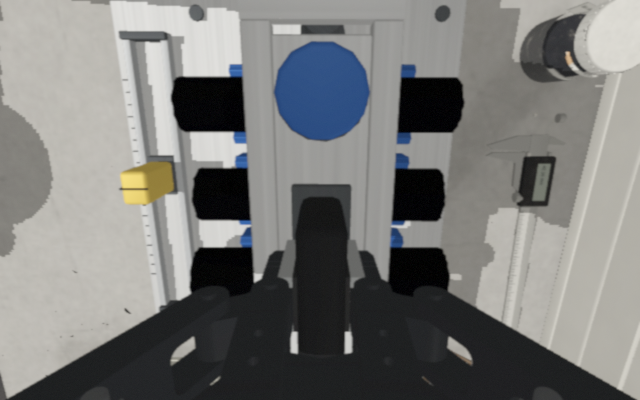

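View pics/scene26.png

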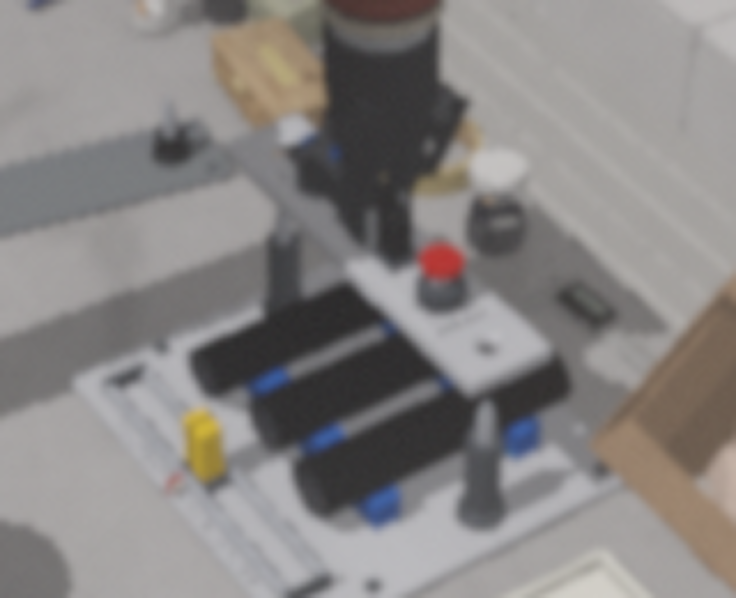

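View pics/side26.png

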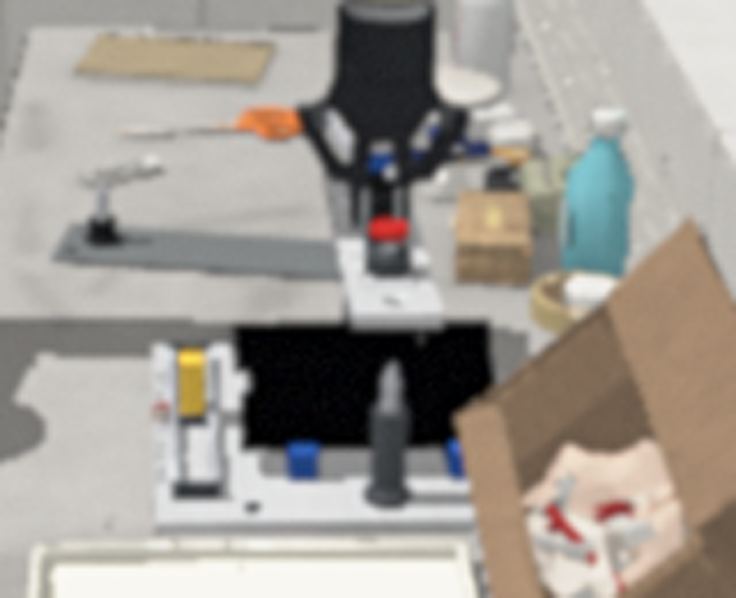

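```bash
python3 - <<'E'
from sl import *
c=load('scene'); h=plane(c,248+485/4.6,123+348/4.6,.1677);p=plane(c,248+487/4.6,123+402/4.6,.12);print('scene hole',h,'pin',p,h-p)
c=load('side'); h=plane(c,243+395/4.6,122+300/4.6,.1677);p=plane(c,243+391/4.6,122+364/4.6,.12);print('side hole',h,'pin',p,h-p)
E
```

```text
scene hole [ 0.6153 -0.1311  0.1677] pin [ 0.6178 -0.1335  0.12  ] [-0.0026  0.0023  0.0477]
side hole [ 0.618  -0.1318  0.1677] pin [ 0.6165 -0.1362  0.12  ] [0.0015 0.0044 0.0477]
```

Emit:
carry_out(moves=[[0,0,-0.015,0,0.01],[0,0,-0.025,0,0.01],[0,0,-0.03,0,0.01],[0,0,-0.03,0,0.01],[0,0,-0.03,0,0.01],[0,0,-0.03,0,0.01]])

```text
clock: 40.28
tool_pos: [0.6152, -0.005, 0.1106]
tcp_rot: [0.707, -0.013, 0.707, 0.013]
contact_force: [-0.6, 0.5, -5.9]
width: 0.0173
```

```bash
python3 - <<'E'
from sl import *
st=status.get_state();print(st['tool_pos'],st['tcp_rot'],st['contact_force'],st['torque'],st['width'])
for n in('scene','side'):
    c=cap(n);f=c['frame'];u,v,_=proj(c,[.61,-.1,.13]);u,v=int(u),int(v);print(u,v)
    cv2.imwrite('pics/%s27.png'%n,cv2.resize(f[max(0,v-40):v+40,u-50:u+50],None,fx=7,fy=7,interpolation=cv2.INTER_CUBIC))
c=cap('wrist','w27.png')
E
```

```text
[ 0.6152 -0.005   0.1106] [ 0.7074 -0.0128  0.7066  0.0127] [-0.6481  0.4642 -5.9304] [ 0.0189  0.0282 -0.0615] 0.017304258132077713
345 202
325 193
```

View pics/scene27.png

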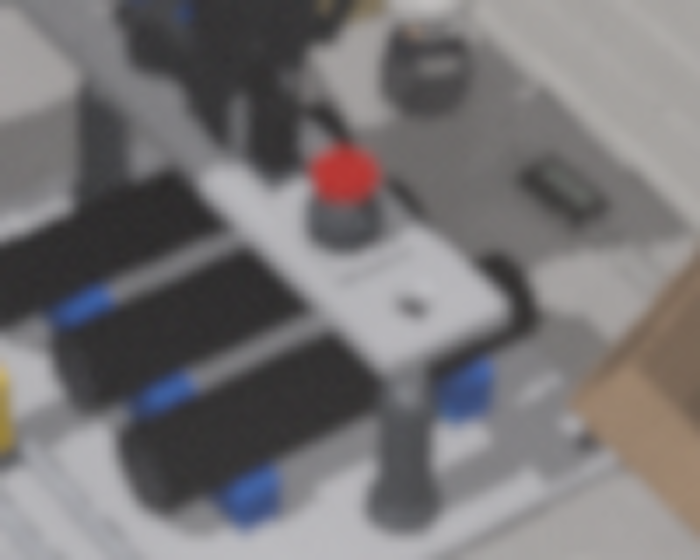

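View pics/side27.png

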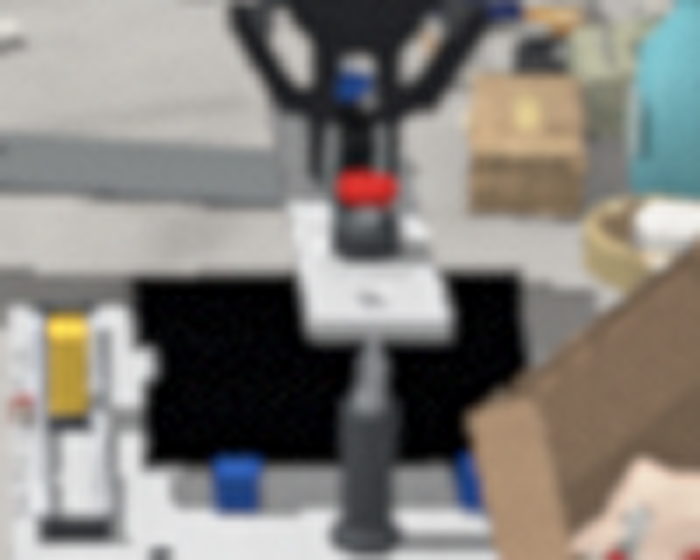

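View pics/w27.png

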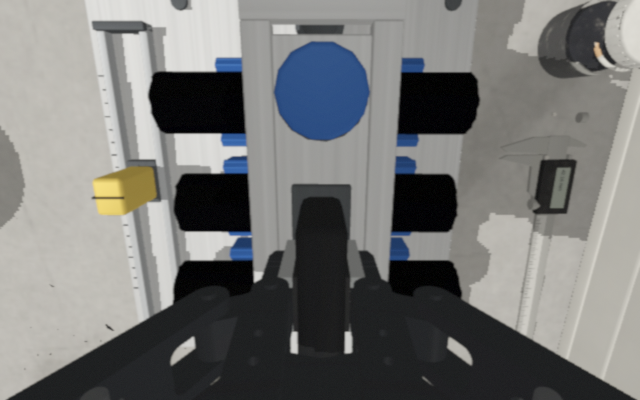

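```bash
python3 - <<'E'
from sl import *
c=load('scene'); h=plane(c,295+411/7,162+306/7,.140);print('scene hole',h, h-np.array([.6178,-.1335,0]))
c=load('side'); h=plane(c,275+371/7,153+298/7,.140);print('side hole',h,h-np.array([.6165,-.1362,0]))
E
```

```text
scene hole [ 0.6164 -0.1331  0.14  ] [-0.0014  0.0004  0.14  ]
side hole [ 0.6158 -0.1363  0.14  ] [-0.0007 -0.0001  0.14  ]
```

Emit:
carry_out(moves=[[0,0,-0.007,0,0.01],[0,0,-0.013,0,0.01],[0,0,-0.018,0,0.01],[0,0,-0.023,0,0.01],[0,0,-0.023,0,0.01]])

```text
clock: 41.05
tool_pos: [0.6142, -0.0048, 0.0862]
tcp_rot: [0.707, -0.013, 0.707, 0.013]
contact_force: [-0.3, -0.0, -5.4]
width: 0.0169
```

Emit:
carry_out(moves=[[0,0,-0.006,0,0.01],[0,0,-0.012,0,0.01],[0,0,-0.018,0,0.01],[0,0,-0.021,0,0.01],[0,0,-0.021,0,0.01]])

```text
clock: 41.68
tool_pos: [0.6145, -0.0048, 0.0655]
tcp_rot: [0.707, -0.013, 0.707, 0.013]
contact_force: [0.5, 0.5, -4.1]
width: 0.0167
```

```bash
python3 - <<'E'
from sl import *
st=status.get_state();print(st['tool_pos'],st['contact_force'],st['torque'],st['width'])
for n in('scene','side'):
    c=cap(n);f=c['frame'];u,v,_=proj(c,[.61,-.05,.1]);u,v=int(u),int(v);print(u,v)
    cv2.imwrite('pics/%s28.png'%n,cv2.resize(f[max(0,v-50):v+50,u-65:u+65],None,fx=5.5,fy=5.5,interpolation=cv2.INTER_CUBIC))
E
```

```text
[ 0.6145 -0.0048  0.0655] [ 0.4684  0.4938 -4.0953] [0.0497 0.0321 0.0126] 0.016656716169827796
336 200
324 195
```

View pics/scene28.png

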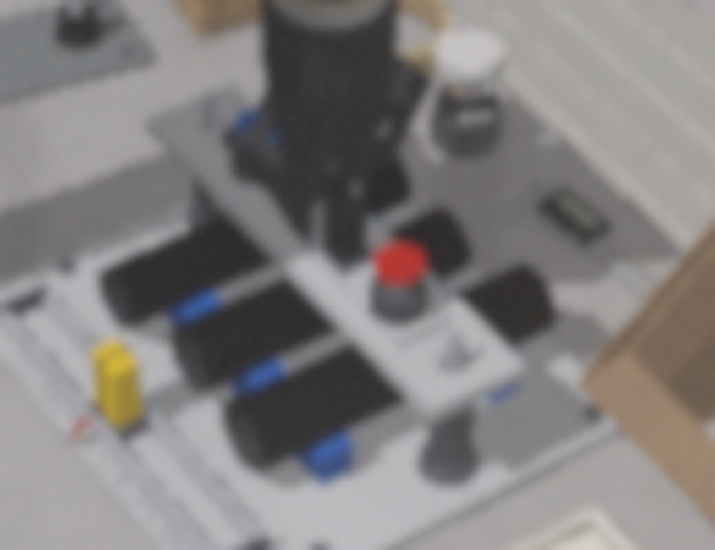

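View pics/side28.png

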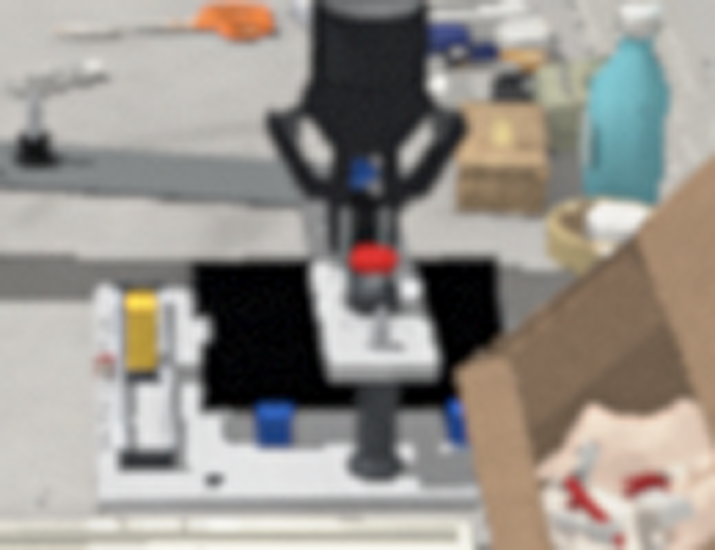

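Emit:
carry_out(moves=[[0,0,-0.001,0,0.01],[0,0,-0.002,0,0.01],[0,0,-0.002,0,0.01]])

```text
clock: 42.15
tool_pos: [0.6151, -0.0049, 0.0647]
tcp_rot: [0.707, -0.013, 0.707, 0.013]
contact_force: [-2.0, -0.2, -0.3]
width: 0.0171
```

Emit:
carry_out(moves=[[0,0,0,0,0.045],[0,0,0,0,0.045],[0,0,0,0,0.045],[0,0,0.03,0,0.045],[0,0,0.08,0,0.045],[0,-0.03,0.1,0,0],[0.0013,-0.06,0.1,0,0],[0.0026,-0.072,0.1,0,0],[0.0026,-0.072,0.1,0,0],[0.0026,-0.072,0.1,0,0]])

```text
clock: 43.4
tool_pos: [0.617, -0.0759, 0.1633]
tcp_rot: [0.707, -0.013, 0.707, 0.013]
contact_force: [-0.5, 0.2, 0.4]
width: -0.0002
```

```bash
python3 - <<'E'
from sl import *
st=status.get_state();print(st['tool_pos'],st['contact_force'],st['torque'],st['width'])
c=cap('wrist','w29.png')
for n in('scene','side'):
    c=cap(n);f=c['frame'];u,v,_=proj(c,[.61,-.05,.12]);u,v=int(u),int(v);print(u,v)
    cv2.imwrite('pics/%s29.png'%n,cv2.resize(f[max(0,v-50):v+50,u-65:u+65],None,fx=5.5,fy=5.5,interpolation=cv2.INTER_CUBIC))
E
```

```text
[ 0.617  -0.0759  0.1633] [-0.4726  0.1723  0.3889] [-0.0773 -0.0176  0.0397] -0.00019261040040587275
336 195
324 190
```

View pics/w29.png

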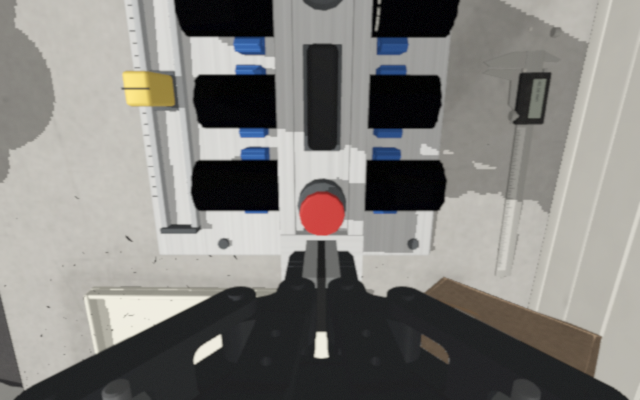

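View pics/scene29.png

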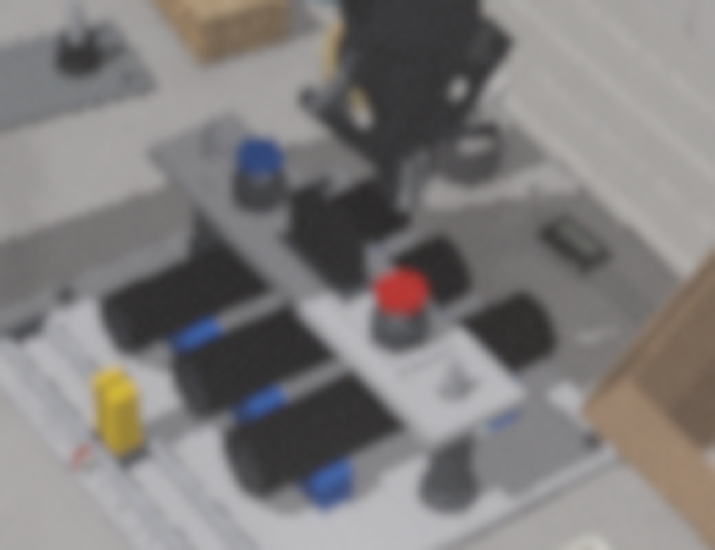

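View pics/side29.png

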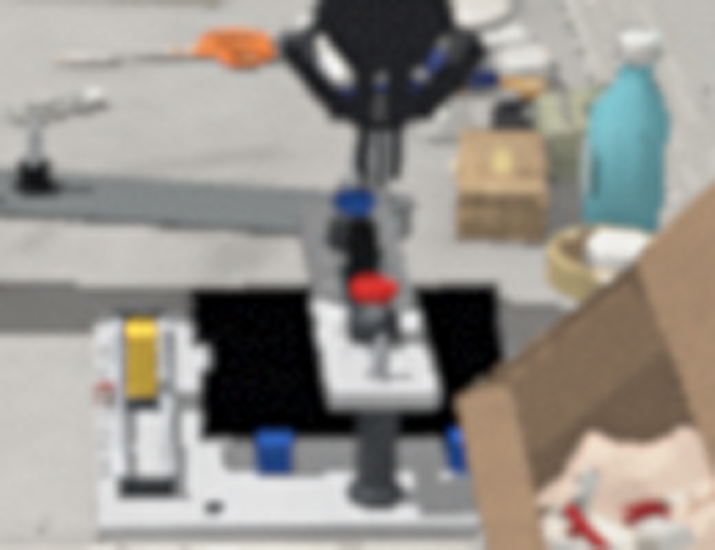

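```bash
python3 - <<'E'
from sl import *
c=load('wrist')
print('red',plane(c,322,214,.13),P(c,322,214))
print('grip',[P(c,322,v) for v in (60,100,140)])
print('frame top',[P(c,u,v).round(4).tolist() for u,v in [(285,245),(360,245),(285,150),(290,20),(355,20),(286,80)]])
f=load('scene')
print('scene',[P(f,336-65+a/5.5,145+b/5.5).round(4).tolist() for a,b in [(430,400),(340,320),(220,210),(170,155),(270,260)]])
E
```

```text
red [ 0.6185 -0.0762  0.13  ] [ 0.6185 -0.0764  0.1294]
grip [array([0.615 , 0.0155, 0.1364]), array([ 0.6158, -0.0057,  0.1357]), array([ 0.6167, -0.0284,  0.1356])]
frame top [[0.5913, -0.1145, 0.094], [0.6495, -0.1122, 0.0943], [0.5907, -0.0408, 0.0941], [0.5933, 0.0437, 0.0945], [0.6355, 0.0454, 0.0936], [0.5911, 0.0067, 0.095]]
scene [[0.6037, -0.131, 0.094], [0.5967, -0.0496, 0.0928], [0.589, 0.0719, 0.0896], [0.5896, 0.1333, 0.0887], [0.5918, 0.019, 0.0885]]
```

Emit:
carry_out(moves=[[0.0005,0.001,-0.03,0,0],[0.0005,0.001,-0.05,0,0],[0.0005,0.001,-0.058,0,0],[0.0005,0.001,-0.064,0,0],[0.0005,0.001,-0.068,0,0],[0.0005,0.001,-0.07,0,0],[0.0005,0.001,-0.07,0,0]])

```text
clock: 44.42
tool_pos: [0.6183, -0.0759, 0.0949]
tcp_rot: [0.707, -0.013, 0.707, 0.013]
contact_force: [-2.6, 1.9, 4.3]
width: 0.0001
```

Emit:
carry_out(moves=[[0,0,-0.003,0,0],[0,0,-0.006,0,0],[0,0,-0.007,0,0],[0,0,-0.008,0,0],[0,0,-0.008,0,0]])

```text
clock: 45.05
tool_pos: [0.6189, -0.0759, 0.0888]
tcp_rot: [0.708, -0.013, 0.706, 0.013]
contact_force: [-5.9, 2.6, 13.7]
width: -0.0002
```

Emit:
carry_out(moves=[[0,0,-0.001,0,0],[0,0,-0.0015,0,0],[0,0,-0.0015,0,0]])

```text
clock: 45.42
tool_pos: [0.6193, -0.076, 0.0887]
tcp_rot: [0.708, -0.013, 0.706, 0.013]
contact_force: [-7.4, 3.6, 20.2]
width: -0.0001
```

Emit:
carry_out(moves=[[0,0,0.015,0,0],[0,0,0.05,0,0],[0,0,0.08,0,0],[0,0.02,0.08,0,0],[-0.002,0.06,0.08,0,0],[-0.004,0.11,0.08,0,0],[-0.0052,0.1439,0.08,0,0],[-0.0052,0.1439,0.08,0,0],[-0.0052,0.1439,0.08,0,0]])

```text
clock: 46.55
tool_pos: [0.6121, 0.0682, 0.1633]
tcp_rot: [0.706, -0.013, 0.708, 0.013]
contact_force: [0.2, -0.1, 0.2]
width: -0.0
```

```bash
python3 - <<'E'
from sl import *
st=status.get_state();print(st['tool_pos'],st['contact_force'],st['torque'],st['width'])
c=cap('wrist','w30.png')
for n in('scene','side'):
    c=cap(n);f=c['frame'];u,v,_=proj(c,[.61,-.0,.12]);u,v=int(u),int(v);print(u,v)
    cv2.imwrite('pics/%s30.png'%n,cv2.resize(f[max(0,v-50):v+50,u-65:u+65],None,fx=5.5,fy=5.5,interpolation=cv2.INTER_CUBIC))
E
```

```text
[0.6121 0.0682 0.1633] [ 0.1988 -0.1138  0.2311] [-0.0437 -0.0008 -0.0496] -3.3790805345522e-05
328 186
323 184
```

View pics/w30.png

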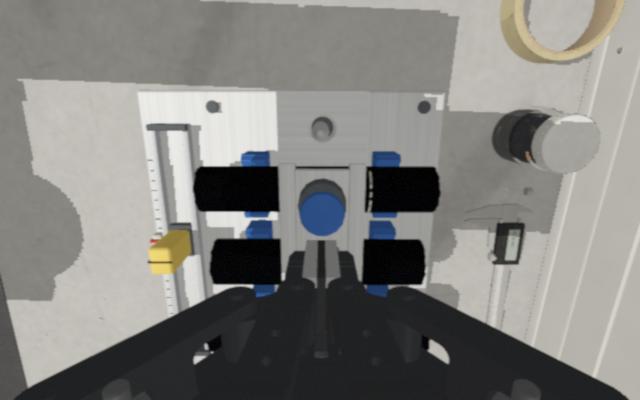

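View pics/scene30.png

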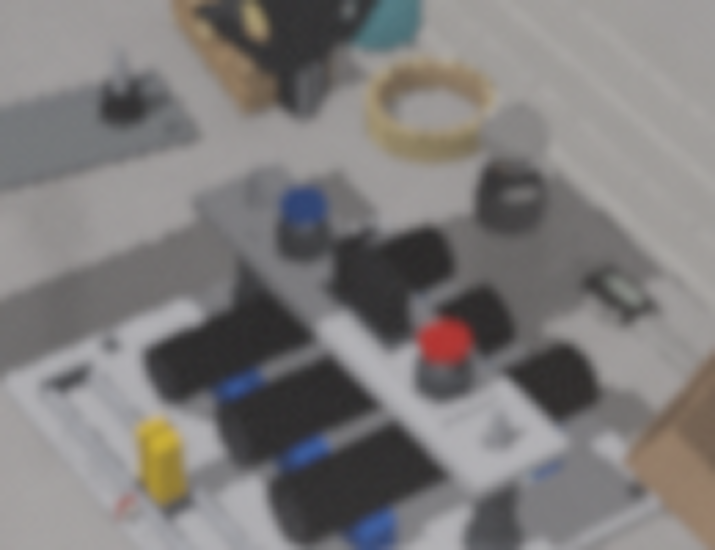

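Emit:
carry_out(moves=[[0,0,-0.03,0,0],[0,0,-0.05,0,0],[0,0,-0.06,0,0],[0,0,-0.065,0,0],[0,0,-0.07,0,0],[0,0,-0.074,0,0],[0,0,-0.077,0,0],[0,0,-0.0785,0,0],[0,0,-0.0785,0,0]])

```text
clock: 47.82
tool_pos: [0.6137, 0.0678, 0.0888]
tcp_rot: [0.708, -0.013, 0.706, 0.013]
contact_force: [-6.0, -0.7, 12.9]
width: -0.0001
```

Emit:
carry_out(moves=[[0,0,-0.001,0,0],[0,0,-0.0015,0,0],[0,0,-0.0015,0,0]])

```text
clock: 48.2
tool_pos: [0.614, 0.0678, 0.0887]
tcp_rot: [0.708, -0.013, 0.706, 0.013]
contact_force: [-9.3, -2.3, 19.7]
width: -0.0003
```

Emit:
carry_out(moves=[[0,0,0.015,0,0],[0,0,0.05,0,0],[0,0,0.09,0,0],[0.001,-0.03,0.09,0,0.045],[0.0021,-0.06,0.09,0,0.045],[0.0021,-0.0729,0.09,0,0.045],[0.0021,-0.0729,0.09,0,0.045],[0.0021,-0.0729,0.09,0,0.045]])

```text
clock: 49.2
tool_pos: [0.6148, -0.004, 0.1744]
tcp_rot: [0.707, -0.013, 0.707, 0.013]
contact_force: [0.4, 0.5, 0.2]
width: 0.0446
```

```bash
python3 - <<'E'
from sl import *
st=status.get_state();print(st['tool_pos'],st['contact_force'],st['width'])
c=cap('wrist','w31.png')
f=c['frame'];w=W(c); m=(f.max(2)<60)&(w[...,2]>.128)&(w[...,2]<.142)&(abs(w[...,0]-.615)<.03)&(abs(w[...,1])<.06)
p=w[m]; print(len(p),p.mean(0),cv2.minAreaRect((p[:,:2]*1e4).astype(np.float32)))
c=cap('scene');f=c['frame']
cv2.imwrite('pics/scene31.png',cv2.resize(f[136:246,260:400],None,fx=5.5,fy=5.4,interpolation=cv2.INTER_CUBIC))
E
```

```text
[ 0.6148 -0.004   0.1744] [0.4392 0.4575 0.1667] 0.04460559179897063
2162 [ 0.6156 -0.0018  0.1348] ((6156.76025390625, -39.27728271484375), (174.0063018798828, 582.2896118164062), 2.742872714996338)
```

View pics/w31.png

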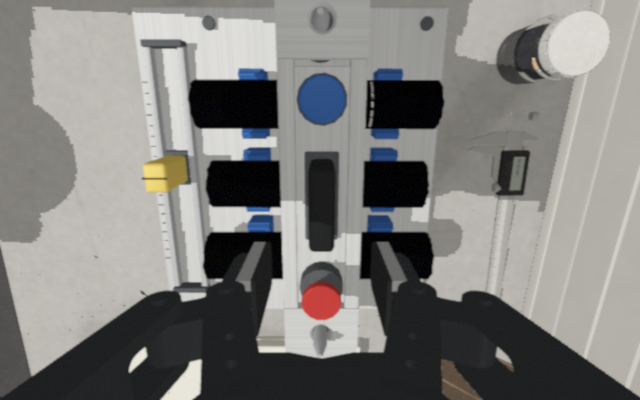

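View pics/scene31.png

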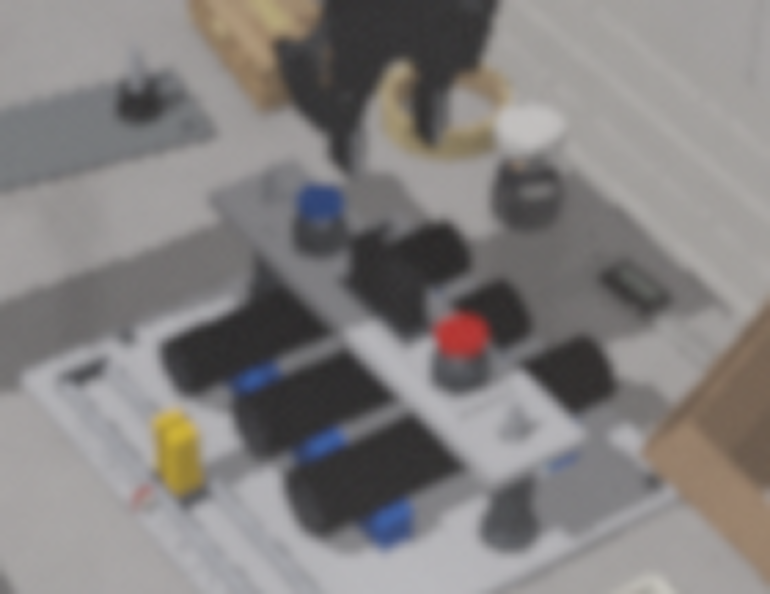

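Emit:
carry_out(moves=[[0,0.0005,-0.04,0,0.042],[0,0.0005,-0.075,0,0.042],[0,0.0005,-0.095,0,0.042],[0,0.0005,-0.105,0,0.042],[0,0.0005,-0.1105,0,0.042],[0,0.0005,-0.1105,0,0.01],[0,0.0005,-0.1105,0,0.01],[0,0.0005,-0.1105,0,0.01],[0,0.0005,-0.1105,0,0.01],[0,0.0005,-0.1105,0,0.01]], force=90)

```text
clock: 50.55
tool_pos: [0.6154, -0.0045, 0.0652]
tcp_rot: [0.707, -0.013, 0.706, 0.013]
contact_force: [-2.8, 0.4, 5.4]
width: 0.0169
```

Emit:
carry_out(moves=[[0,0,0,0,0.01],[0,0,0.006,0,0.01],[0,0,0.015,0,0.01],[0,0,0.028,0,0.01],[0,0,0.045,0,0.01],[0,0,0.065,0,0.01],[0,0,0.085,0,0.01],[0,0,0.09,0,0.01]])

```text
clock: 51.55
tool_pos: [0.6164, -0.0046, 0.1571]
tcp_rot: [0.709, -0.013, 0.705, 0.013]
contact_force: [0.4, -0.1, -5.0]
width: 0.0171
```

```bash
python3 - <<'E'
from sl import *
st=status.get_state();print(st['tool_pos'],st['contact_force'],st['width'])
c=cap('scene');f=c['frame']
cv2.imwrite('pics/scene32.png',cv2.resize(f[126:246,200:400],None,fx=4,fy=4,interpolation=cv2.INTER_CUBIC))
E
```

```text
[ 0.6164 -0.0046  0.1571] [ 0.3889 -0.1297 -4.9811] 0.01705092226454859
```

View pics/scene32.png

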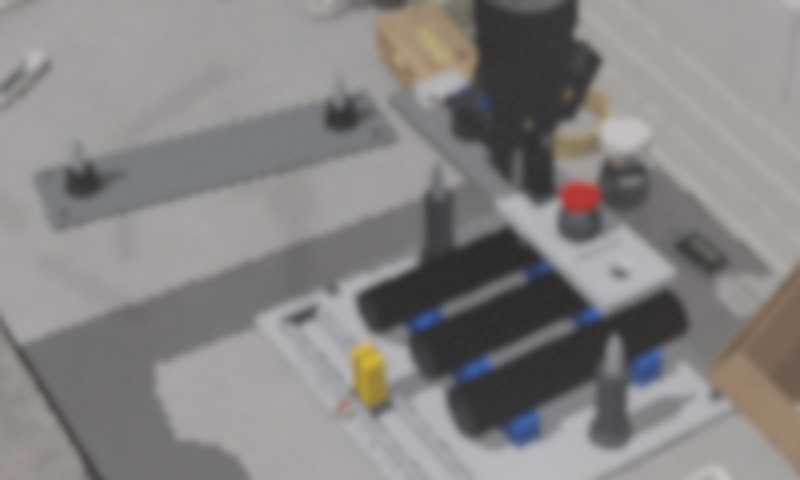

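Emit:
carry_out(moves=[[-0.003,0.015,0,0.03,0.01],[-0.01,0.045,0,0.13,0.01],[-0.02,0.085,0,0.28,0.01],[-0.035,0.13,0,0.45,0.01],[-0.05,0.175,0,0.62,0.01],[-0.065,0.22,0,0.79,0.01],[-0.08,0.265,0,0.96,0.01],[-0.092,0.305,0,1.13,0.01],[-0.102,0.34,0,1.29,0.01],[-0.1076,0.3653,0,1.382,0.01]])

```text
clock: 52.85
tool_pos: [0.5047, 0.363, 0.1524]
tcp_rot: [0.534, -0.462, 0.536, 0.463]
contact_force: [0.1, -0.6, -4.6]
width: 0.017
```

Emit:
carry_out(moves=[[0,0,0,0,0.01],[0,0,-0.03,0,0.01],[0,0,-0.06,0,0.01],[0,0,-0.08,0,0.01],[0,0,-0.09,0,0.01],[0,0,-0.09,0,0.01],[0,0,-0.09,0,0.01]])

```text
clock: 53.72
tool_pos: [0.5082, 0.3614, 0.0654]
tcp_rot: [0.537, -0.461, 0.536, 0.46]
contact_force: [0.6, 0.4, -5.2]
width: 0.0173
```

```bash
python3 - <<'E'
from sl import *
st=status.get_state();print(st['tool_pos'],st['tcp_rot'],st['contact_force'],st['width'])
for n in('scene','side'):
    c=cap(n);f=c['frame'];u,v,_=proj(c,[.508,.36,.06]);u,v=int(u),int(v);print(u,v)
    cv2.imwrite('pics/%s33.png'%n,cv2.resize(f[max(0,v-50):v+50,u-65:u+65],None,fx=5.5,fy=5.5,interpolation=cv2.INTER_CUBIC))
cap('wrist','w33.png')
E
```

```text
[0.5082 0.3614 0.0654] [ 0.5374 -0.4606  0.5359  0.4602] [ 0.6113  0.4275 -5.207 ] 0.017264999804820873
251 152
294 164
```

View pics/scene33.png

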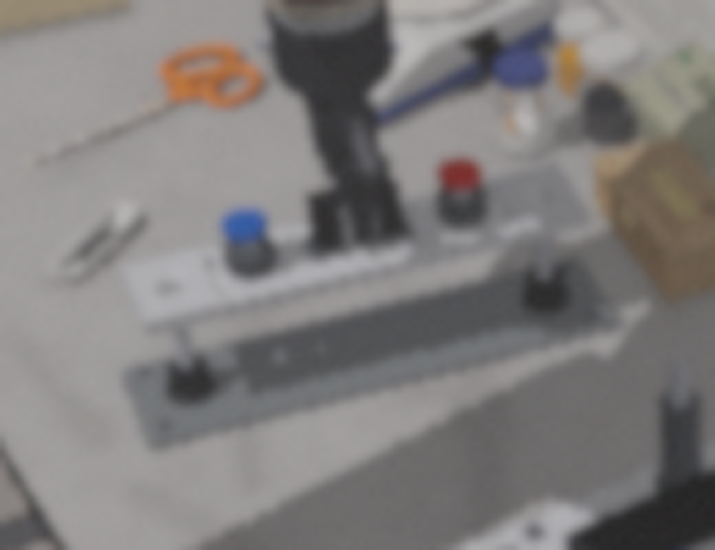

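View pics/side33.png

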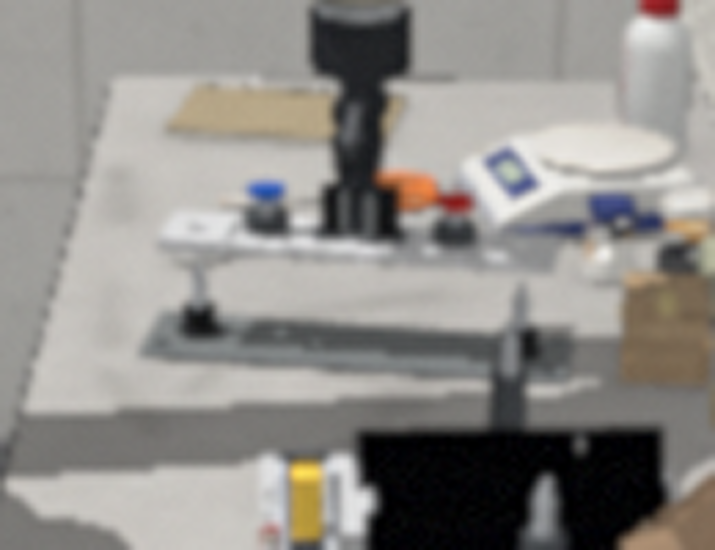

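View pics/w33.png

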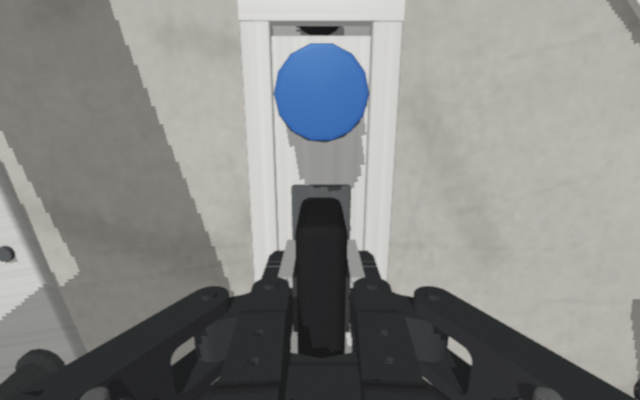

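```bash
python3 - <<'E'
from sl import *
c=load('scene'); q=lambda a,b,z:plane(c,186+a/5.5,102+b/5.5,z)
print('hole blue',q(168,287,.0947),'peg tip',q(184,328,.066))
print('hole red',q(548,185,.0947),'peg tip',q(545,240,.066), 'shoulders',q(190,377,.030),q(546,290,.03))
E
```

```text
hole blue [0.3821 0.3761 0.0947] peg tip [0.3847 0.3674 0.066 ]
hole red [0.6427 0.3462 0.0947] peg tip [0.6287 0.3279 0.066 ] shoulders [0.381  0.3625 0.03  ] [0.6237 0.3214 0.03  ]
```

Emit:
carry_out(moves=[[0,0,-0.01,0,0.01],[0,0,-0.018,0,0.01],[0,0,-0.026,0,0.01],[0,0,-0.032,0,0.01],[0,0,-0.032,0,0.01]])

```text
clock: 54.5
tool_pos: [0.5065, 0.3606, 0.031]
tcp_rot: [0.536, -0.46, 0.537, 0.461]
contact_force: [0.1, -0.1, -5.2]
width: 0.0168
```

Emit:
carry_out(moves=[[0,0,-0.006,0,0.01],[0,0,-0.012,0,0.01],[0,0,-0.018,0,0.01],[0,0,-0.021,0,0.01],[0,0,-0.0225,0,0.01],[0,0,-0.0225,0,0.01]])

```text
clock: 55.25
tool_pos: [0.5068, 0.3607, 0.0112]
tcp_rot: [0.536, -0.461, 0.537, 0.461]
contact_force: [-7.6, -3.8, 8.4]
width: 0.017
```

Emit:
carry_out(moves=[[0,0,0.001,0,0.01],[0,0,0.001,0,0.045],[0,0,0.001,0,0.045],[0,0,0.001,0,0.045],[0,0,0.02,0,0.045],[0,0,0.06,0,0.045],[0,0,0.12,0,0.045],[0,0,0.16,0,0.05],[-0.01,0,0.2,0,0.05],[-0.01,0,0.2,0,0.05]])

```text
clock: 56.5
tool_pos: [0.4993, 0.3625, 0.2162]
tcp_rot: [0.54, -0.461, 0.533, 0.46]
contact_force: [0.8, 0.6, 0.2]
width: 0.0501
```

```bash
python3 - <<'E'
from sl import *
st=status.get_state();print(st['tool_pos'],st['contact_force'],st['width'])
c=cap('wrist','w34.png')
for n in('scene','side'):
    c=cap(n);f=c['frame'];u,v,_=proj(c,[.508,.36,.06]);u,v=int(u),int(v);print(u,v)
    cv2.imwrite('pics/%s34.png'%n,cv2.resize(f[max(0,v-50):v+50,u-65:u+65],None,fx=5.5,fy=5.5,interpolation=cv2.INTER_CUBIC))
E
```

```text
[0.4993 0.3625 0.2162] [0.8204 0.6022 0.1862] 0.050094547780028434
251 152
294 164
```

View pics/w34.png

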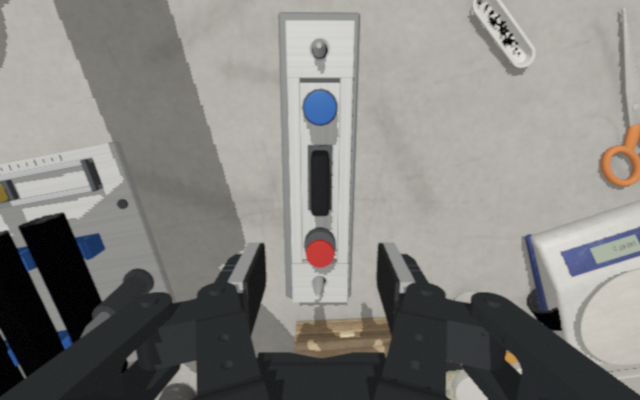

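View pics/scene34.png

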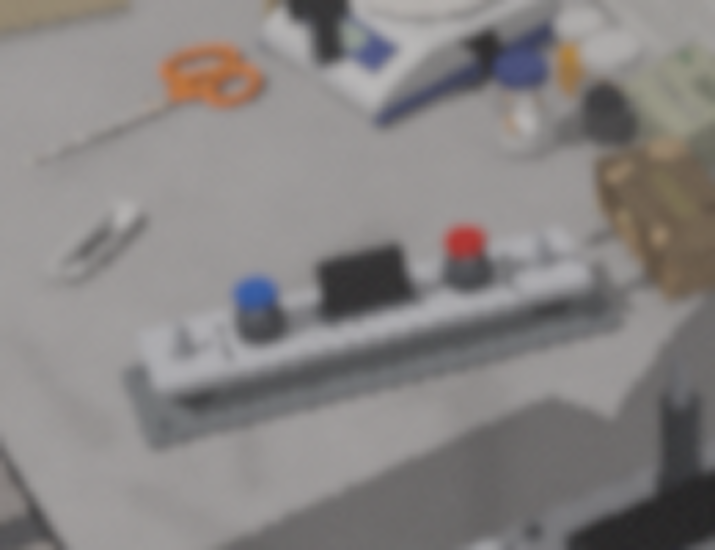

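```bash
python3 - <<'E'
from sl import *
c=load('wrist')
print([P(c,u,v).round(4).tolist() for u,v in [(295,30),(345,30),(293,70),(348,70),(300,285),(342,285),(293,180),(347,180),(320,107),(320,254)]])
E
```

```text
[[0.3653, 0.3595, 0.0418], [0.372, 0.4059, 0.0401], [0.3995, 0.3515, 0.0411], [0.4073, 0.4042, 0.039], [0.6304, 0.319, 0.0415], [0.6386, 0.367, 0.0403], [0.4304, 0.372, 0.3899], [0.5153, 0.3889, 0.0411], [0.4367, 0.3721, 0.0774], [0.5789, 0.3502, 0.0759]]
```

Emit:
carry_out(moves=[[0,-0.05,0.02,0.05,0.05],[0,-0.1,0.05,0.1,0.05],[0,-0.16,0.07,0.16,0.05],[0,-0.22,0.07,0.16,0.05],[0,-0.28,0.07,0.16,0.05],[0,-0.34,0.07,0.16,0.05],[0,-0.37,0.07,0.16,0.05],[0,-0.37,0.07,0.16,0.05],[0,-0.37,0.07,0.16,0.05],[0,-0.37,0.07,0.16,0.05]])

```text
clock: 57.9
tool_pos: [0.497, -0.0079, 0.279]
tcp_rot: [0.498, -0.502, 0.498, 0.503]
contact_force: [-0.3, 0.4, 0.7]
width: 0.0502
```

```bash
python3 - <<'E'
from pipes import *
st=status.get_state();print(st['tool_pos'],st['contact_force'],st['width'])
c=cap('wrist','w35.png')
f=c['frame']
u,v,_=proj(c,[.465,-.002,.05]);u,v=int(u),int(v);print(u,v)
cv2.imwrite('pics/w35c.png',cv2.resize(f[v-40:v+40,u-40:u+40],None,fx=7,fy=7,interpolation=cv2.INTER_CUBIC))
E
```

```text
[ 0.497  -0.0079  0.279 ] [-0.258   0.3653  0.6669] 0.05016581827849172
326 134
```

View pics/w35.png

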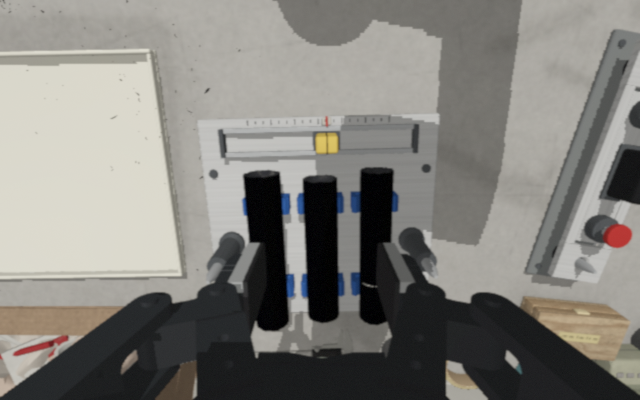

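View pics/w35c.png

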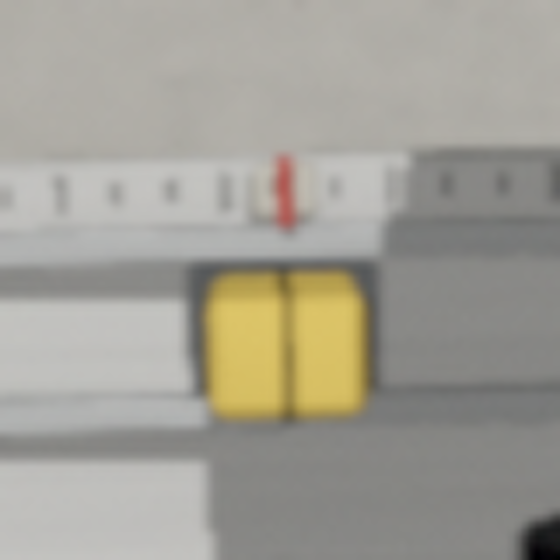

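```bash
python3 - <<'E'
from sl import *
c=load('wrist')
sl(c,(286+287/7,94+342/7),(286+286/7,94+192/7))
for u,a,b,r in [(265,174,326,.0225),(320,180,318,.0215),(377,170,321,.0205)]:
    p=plane(c,u,a,.048+r);q=plane(c,u+4,b,.048+r);m=(p+q)/2
    d=m[:2]-[.6152,-.0058];y=.0365;print('fix frame',d@[np.cos(y),np.sin(y)],d@[-np.sin(y),np.cos(y)],'len',np.linalg.norm(p-q))
f=cap('scene','c35.png')
E
```

```text
L [ 0.4723 -0.0014  0.068 ] M [ 0.4509 -0.0011  0.024 ] to go along fixture y (mm) 1.074950715092126 dx fix -21.344676879492848
fix frame -0.007766349877570097 -0.06711496061895887 len 0.20324432389451125
fix frame -0.007999781566418519 0.0006396656365128932 len 0.18458518317320735
fix frame -0.009258025113842962 0.07100298800678895 len 0.20184945123691952
```

View pics/c35.png

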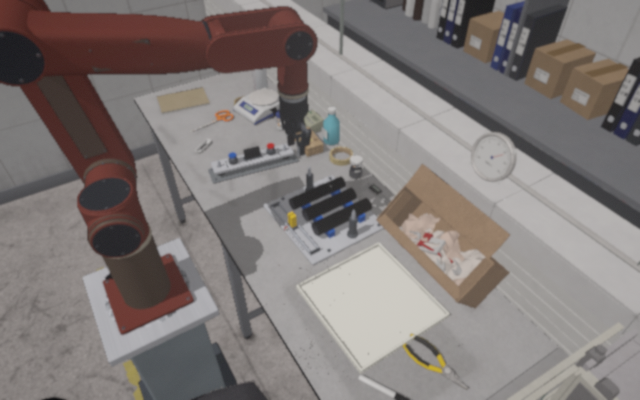

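```bash
python3 - <<'E'
from h import *
print(ticket.job_done())
E
```

```text
the job is handed in; nothing more can be done
None
```

The whole job was carried out in the order asked and handed in at about 58 s on the robot's clock.

- **Pipes:** all three pipes were there. Each lies in its own cradle: the 41 mm one left, the 43 mm one middle, the 45 mm one right. Their centres measured about 8–9 mm off the cradle middles along x, well inside the 30 mm limit.
- **Slide:** I pushed it from the right in small steps. My readings after the last push put the line 0.7 to 1.1 mm short of the mark, not past it, and I left it there. This is the least exact result, because the camera is only good to about 2 mm.
- **Frame on the pins:** it sat flush on both shoulders, with its top measuring 94 mm at each place I checked.
- **Punches:** I pressed red first, then blue. Each reached a hard stop: the force rose to about 20 N with no further travel. The pictures afterwards showed both sprung back.
- **Frame on the rack:** it hangs on both pegs, with its top measuring 39–42 mm over its length against 40 mm expected.
- **Jar:** it still stands behind the fixture in the last pictures.

**Disagreements:**
- The real fingertips stood about 30 mm behind the stated tool point. My first grasp on a pipe therefore closed too high, and I corrected every later height from depth readings.
- The scene camera read 5–7 mm off in y at the rack, so I relied on the wrist camera there.

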